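# Set out an Advent candle row by the pull-out row gauge

### The job

Set out the candle board for gluing: count the loose pillar candles and pull the brass tab of the row gauge out to the line with that many dots, then lay the T-square on the board with its stock flush against the near edge and the side of its blade up against the outer face of the tab. Then stand all the candles upright and evenly spaced in one row along the middle of the board, filling the length between the end block and the square, leaving the square there as a fence until the row is complete. Last, with the candles left standing, put the square down flat with its stock on the empty packing paper and slide the gauge fully home; do not disturb the cup or the glue gun.

Things in the scene. Friction and masses are not known exactly. Their poses are not given: they have to be found in the camera images.
- jig: Fixed light-wood candle board, 120 (x) x 360 (y) x 18 mm thick, with a row gauge along its far (+x) edge. Origin on the table; the board spans x -60..60, y -190..170, top at z = 18. A wooden end block (100 x 20 x 40 mm tall) stands on its left end, inner face at y = 150: the row of candles starts there and runs to -y, 55 mm a candle.
- barrel_end (a point): Mouth of the gauge's aluminium barrel (28 x 28 mm, 210 mm long to +y, top 34 mm above the table; this point 20 mm up, axes as the jig's). A flat rod (top 23 mm above the table) comes out of it to -y and ends in the brass tab. Under it lies a dark base strip, 6 mm thick, with the dotted lines.
- mark3 (a point): White line with 3 white dots beside it on the base strip, 165 mm from the end block's inner face: row length for 3 candles.
- mark4 (a point): White line with 4 dots, 220 mm from the end block: for 4 candles.
- mark5 (a point): White line with 5 dots, 275 mm from the end block: for 5 candles.
- gauge (a joint): Pull-out of the gauge, m: 0 is fully in, grows as the tab is pulled along the jig's -y, up to 0.18. The outer (-y) face of the tab reaches the 3-dot line at 0.055, the 4-dot line at 0.110, the 5-dot line at 0.165. A spring pulls it back in (1.4 to 4 N) and a friction brake of 9 N holds it wherever it is let go.
- tab_face (a point): Middle of the outer (-y) face of the gauge's upright brass tab, 36 mm above the table; axes as the jig's. The tab is 30 mm wide (x), 10 mm thick (y, from this face towards +y), z 10..62 above the table; its middle lies 95 mm beyond the jig's origin in x. It is pinched from above across its 10 mm.
- board_front (a point): Point on the top arris of the board's near (-x) long edge, at the jig's y = 0; axes as the jig's.
- square: Loose T-square, 0.45 kg. Dark wooden stock 34 (x) x 120 (y) x 24 mm tall; steel blade 32 wide (y -16..16), 4 thick, along +x to x = 192, underside 19 mm up: it just clears the board top when the stock stands on the table. Upright wooden grip plate on the stock, 16 (x) x 44 (y) mm, z 24..63. Origin: centre of the stock's underside.
- square_face (a point): Middle of the stock's front (+x) face, which goes flush against the board's near edge; 18 mm above its underside.
- square_edge (a point): Point on the blade's +y edge near its end (x = 172): the edge that goes against the gauge tab.
- sheet: Sheet of pale packing paper lying on the table at the right, 240 (x) x 200 (y) mm, under 1 mm thick, on which the candles stand at the start. Origin: its centre, on the table.
- candle1: Pillar candle 1 of up to five alike (three to five are there): plain taupe wax cylinder, 46 mm across, 52 mm tall, short wick, about 80 g, standing on the packing paper at the right. Origin: centre of its underside.
- candle2: Pillar candle 2 of up to five alike (three to five are there): plain taupe wax cylinder, 46 mm across, 52 mm tall, short wick, about 80 g, standing on the packing paper at the right. Origin: centre of its underside.
- candle3: Pillar candle 3 of up to five alike (three to five are there): plain taupe wax cylinder, 46 mm across, 52 mm tall, short wick, about 80 g, standing on the packing paper at the right. Origin: centre of its underside.
- candle4: Pillar candle 4 of up to five alike (three to five are there): plain taupe wax cylinder, 46 mm across, 52 mm tall, short wick, about 80 g, standing on the packing paper at the right. Origin: centre of its underside.
- candle5: Pillar candle 5 of up to five alike (three to five are there): plain taupe wax cylinder, 46 mm across, 52 mm tall, short wick, about 80 g, standing on the packing paper at the right. Origin: centre of its underside.
- place1 (a point): Point on the board top's middle line, 27.5 mm from the end block: middle of the 1. 55 mm of the row (not marked on the board).
- place2 (a point): Point on the board top's middle line, 82.5 mm from the end block: middle of the 2. 55 mm of the row (not marked on the board).
- place3 (a point): Point on the board top's middle line, 137.5 mm from the end block: middle of the 3. 55 mm of the row (not marked on the board).
- place4 (a point): Point on the board top's middle line, 192.5 mm from the end block: middle of the 4. 55 mm of the row (not marked on the board).
- place5 (a point): Point on the board top's middle line, 247.5 mm from the end block: middle of the 5. 55 mm of the row (not marked on the board).
- cup: Green plastic cup, 72 mm across, 110 mm tall, beyond the board: a bystander.
- glue_gun: Black hot-glue gun lying beyond the board, about 230 mm long: a bystander.
Things that resemble listed ones, but are neither listed nor needed, are in the scene too. What is shaped like the candle1 but turquoise is not meant.

How it is judged:
By the outcome, as a careful person would: the job done as asked, in the order asked, and still so for the second after the job is handed in, with the robot touching nothing.
Of candle1, candle2, candle3, candle4, candle5 only 3 to 5 are there at a start; the rules pass over those that are not, and their reading is None.
At some moment in a run one of square, candle1, candle2, candle3, candle4, candle5 may be knocked a few centimetres aside while the robot is not near it.
It also fails if it takes over 210 s, if anything falls off the work surface, if the arm or the gripper's body presses on something with over 40 N, if the wrist force passes 120 N, or if a joint passes its speed limit or range.

### The arm

A 7-joint arm with a two-finger parallel gripper is mounted at the origin on the work surface. World frame = base frame: x ahead of the robot, y to its left, z up, the work surface at z = 0. Lengths are in m, angles in rad, forces in N, time in s.
With the tool pointing down it reaches from about 0.425 to 0.925 m from the base axis. Payload 6.8 kg.
Tool frame: the origin (TCP) lies at the very end of the fingers, on their centre line; the grasp point (between the pads) lies 19 mm behind it (grip_point_offset is the distance from the TCP to the grasp point, in m); z points along the fingers, y is the line along which they close (so a half turn about z gives the same grasp; the last joint's range is limited). The gripper opens to 85 mm and grips with 20 to 120 N. Pads are 22 mm wide; open, the fingers measure 114 mm over their backs; the gripper's body (76 mm by 85 mm) begins 54 mm behind the grasp point. The pads swing forward as they close: fully open they stand 13 mm farther back than shut.
Start: joints at [-1.433, 0.477, 0.022, 1.555, -0.011, 1.109, -0.083], TCP at [0.164, 0.655, 0.2] pointing down, gripper open.
Joint ranges: [-2.96, 2.96], [-0.34, 2.1], [-1.41, 1.46], [0.24, 2.44], [-1.37, 4.51], [0.17, 1.92], [-2.96, 2.96]. Speed limits (rad/s): [2.39, 2.39, 3.14, 3.14, 3.14, 3.14, 3.14].

### API

Orientations are given as a unit quaternion [w, x, y, z].
In Python, from station import * gives the robot as it stands.
- The arm moves only by the tool carry_out, never from a script. Its argument "rows" is text: rows parted by semicolons, each of 4 numbers parted by spaces: the shift along the world's x, y, z in mm, then the turn about the world's z in degrees. In form: dx dy dz yaw; .... A call has 1 to 10 rows; each row shifts and turns the commanded pose from where the row before left it; what a row does not reach is not made up. A row lasts 1/8 s, in which the tool goes at most 62.5 mm and 10.7 degrees, less where a joint would pass 70% of its speed; a pose out of reach is approached as far as the arm can. A call is refused whole if a number of a shift passes 62.5 or a number of a turn 10.7, either way. A call with a gripper value outside its range is refused whole. "claw" is the finger opening in mm, from 0 to 85.4, set as the call begins (left out, the last holds). The fingers move at their own pace and stop on an object; "force" is the grip in N (left out, the last holds). Time passes only in rows, so rows that do not move let the fingers close. It gives the time, the measured TCP pose, the force, the opening and the grip force at its end, in the units of the state.
- get_obs(): the state, without advancing time (a new reading comes with each control period).
- read_camera(name): name is "scene" or "top" or "wrist"; returns a dict with "img" (420x560x3 uint8, blue, green, red), "fov_y" (degrees; the focal length in pixels is half the picture's height over the tangent of half this angle, whatever the lens; pixels are square), "cx", "cy" (the principal point, pixels), "world_to_cam" (4x4, takes a point from world to camera coordinates). Camera axes: x right, y up, looking along -z (the intrinsics and any distortion apply to the point x, -y, -z); pixel columns grow to the right and rows downward; lengths in m; the calibration is good to about 2 mm. The wrist camera is an equidistant fisheye: a pixel r from the principal point sees the ray r / f radians off the axis. A picture is of the moment at which its call begins. There is no depth.
- hand_in(): hands the job in; it is judged then, once.
Trained networks look in the newest picture that a camera, given by its name, has taken for a name from the list of things; names that differ only in an ending like _2 or _b are one class to them, and where a whole thing is asked for, a point or a joint stands for the part that bears it (a point fixed in the world has none). Each returns a list of dicts, best first, with "confidence" (0 to 1); they miss things now and then, are a little off and sometimes report something else, mostly with a low value. They report only what shows in the picture. A call takes as long as a camera call. They do not tell look-alikes from the thing itself.
- recognise(camera, thing): "centre" ([column, row] in pixels, amid what is visible of it).
- outline_of(camera, thing): "pixels" (420x560 bool, what is visible of it) and "centre" ([column, row] in pixels, amid what is visible of it).
- place_of(camera, thing): "centre" ([column, row] in pixels: a listed point, or the origin of a listed thing).
The state is a dict: "t": time; "q": joint angles; "joint_vel": joint speeds; "joint_torque": joint torques, N m; "eef_pos": TCP position; "tool_rot": TCP orientation; "contact_force": force on the tool from outside, world axes, zero at the start; "torque": the same for the moment, N m; "gripper_width": opening from 0.0 (shut) to 1.0 (fully open); "grasp_force": force on a finger pad.
Only numpy, scipy, OpenCV 4.12 (cv2) and the standard library are available. Lean on these libraries where they do the work, as an engineer would, in place of code of your own. Each camera call takes 0.05 s, during which the arm holds its last target. There are 200 camera calls.

## Working session

There is one attempt and no reset: what is moved stays moved. The work goes in short steps, Python scripts to look and compute and a tool call to move; the robot and the scene stay as the last step left them, time stands still between calls to the robot, and variables do not carry over. Pictures are saved under pics/ and viewed, at most 14 in all, crops included, and the job is handed in when it is done.

Besides the shell and the picture viewer there is one more tool, called after "Request:" as name(argument=value, ...), one argument or row to a line, values as JSON. carry_out: Moves the arm, as the interface text tells. Its arguments: {"type":"object","properties":{"rows":{"type":"string"},"claw":{"type":"number"},"force":{"type":"number"}},"required":["rows"]}

```bash
ls; mkdir -p pics
cat > h.py <<'E'
from station import *
import numpy as np, cv2
def cam(n):
    return read_camera(n)
def px2w(c,uv,z):
    """pixel -> world point at height z"""
    u,v=uv; H=c["img"].shape[0]; f=H/2/np.tan(np.radians(c["fov_y"])/2)
    x,y=(u-c["cx"]),(v-c["cy"])
    if c.get("fish"):
        r=np.hypot(x,y); th=r/f; s=np.sin(th)/max(r,1e-9); d=np.array([x*s,-y*s,-np.cos(th)])
    else: d=np.array([x/f,-y/f,-1.])
    T=np.linalg.inv(c["world_to_cam"]); o=T[:3,3]; d=T[:3,:3]@d
    return o+d*(z-o[2])/d[2]
def w2px(c,p):
    H=c["img"].shape[0]; f=H/2/np.tan(np.radians(c["fov_y"])/2)
    q=c["world_to_cam"]@np.r_[p,1]; x,y,z=q[0],-q[1],-q[2]
    if c.get("fish"):
        r=np.hypot(x,y); th=np.arctan2(r,z); k=f*th/max(r,1e-9); return np.array([c["cx"]+x*k,c["cy"]+y*k])
    return np.array([c["cx"]+f*x/z,c["cy"]+f*y/z])
def get(n):
    c=dict(read_camera(n)); c["fish"]=(n=="wrist"); return c
E
python3 - <<'E'
from h import *
o=get_obs(); print(o)
for n in("scene","top"):
    c=get(n); cv2.imwrite(f"pics/{n}0.png",c["img"])
    print(n,c["fov_y"],c["cx"],c["cy"],np.linalg.inv(c["world_to_cam"])[:3].round(3).tolist())
    for t,z in [("jig",0),("barrel_end",.02),("mark3",.006),("mark4",.006),("mark5",.006),("tab_face",.036),("board_front",.018),("square",0),("square_face",.018),("square_edge",.021),("sheet",0),("candle1",0),("place1",.018),("place5",.018),("cup",0),("glue_gun",0)]:
        for d in place_of(n,t)[:6]: print(t,round(d["confidence"],2),np.round(d["centre"]),px2w(c,d["centre"],z).round(4)[:2])
E
```

```text
pics
{'t': 0.0, 'q': array([-1.43310066,  0.47782126,  0.02231373,  1.55645045, -0.0114959 ,
        1.10931599, -0.08310635]), 'joint_vel': array([-0.00075315,  0.00097322,  0.0003499 , -0.0005655 , -0.00103551,
        0.00024125, -0.00013687]), 'joint_torque': array([-1.83826487e-03, -5.96409345e+01,  1.60682950e+00, -2.81213951e+01,
        1.24551091e-02,  8.75659345e-03, -3.69498377e-05]), 'eef_pos': array([0.16409101, 0.65407325, 0.19911152]), 'tool_rot': array([-4.88824273e-05,  1.22568693e-01,  9.92459593e-01, -9.32333888e-04]), 'contact_force': array([-0.24780569, -0.10463822,  0.49312564]), 'torque': array([ 0.01467441, -0.02734117,  0.01824449]), 'grasp_force': 0.0, 'gripper_width': 0.9987004037919419}
scene 47.57968712188013 278.2344766254206 196.30444878917208 [[-0.438, -0.522, 0.732, 1.614], [0.899, -0.24, 0.366, 0.591], [-0.015, 0.819, 0.574, 0.875]]
jig 0.63 [272. 201.] [0.5308 0.0266]
jig 0.62 [173. 161.] [ 0.4557 -0.4107]
barrel_end 0.69 [279. 222.] [0.6362 0.1042]
mark3 0.89 [244. 219.] [ 0.6552 -0.0036]
mark3 0.69 [232. 216.] [ 0.6576 -0.0426]
mark3 0.65 [215. 20
[... 3104 characters left out ...]
-0.3218]
candle1 0.59 [453. 243.] [ 0.4497 -0.3996]
candle1 0.54 [396. 293.] [ 0.3159 -0.2384]
candle1 0.52 [418. 244.] [ 0.4464 -0.3057]
place1 0.79 [314. 215.] [ 0.5258 -0.0181]
place1 0.77 [297. 212.] [0.5321 0.0281]
place1 0.73 [335. 216.] [ 0.5205 -0.0765]
place1 0.64 [254. 208.] [0.5444 0.1453]
place1 0.56 [270. 210.] [0.5394 0.1002]
place5 0.79 [314. 215.] [ 0.5258 -0.0181]
place5 0.77 [297. 212.] [0.5321 0.0281]
place5 0.73 [335. 216.] [ 0.5205 -0.0765]
place5 0.64 [254. 208.] [0.5444 0.1453]
place5 0.56 [270. 210.] [0.5394 0.1002]
cup 0.66 [233. 136.] [0.7583 0.2092]
cup 0.45 [300. 214.] [0.5317 0.019 ]
cup 0.22 [112. 223.] [0.5042 0.5397]
glue_gun 0.76 [330. 136.] [ 0.758  -0.0685]
```

View pics/top0.png

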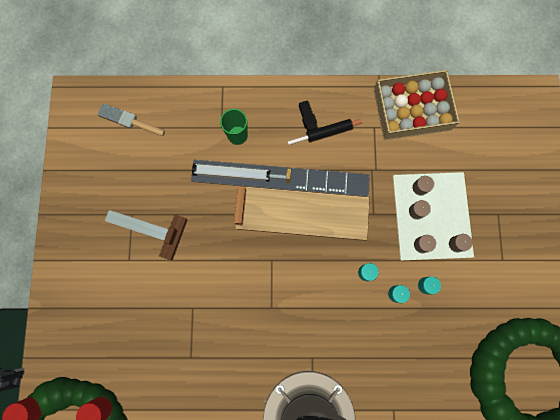

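Run:
```python
import cv2
i=cv2.imread("pics/scene0.png"); cv2.imwrite("pics/scene0c.png",cv2.resize(i[120:280,120:340],None,fx=3.6,fy=3.6,interpolation=cv2.INTER_CUBIC))
```

```text
(no output)
```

View pics/scene0c.png

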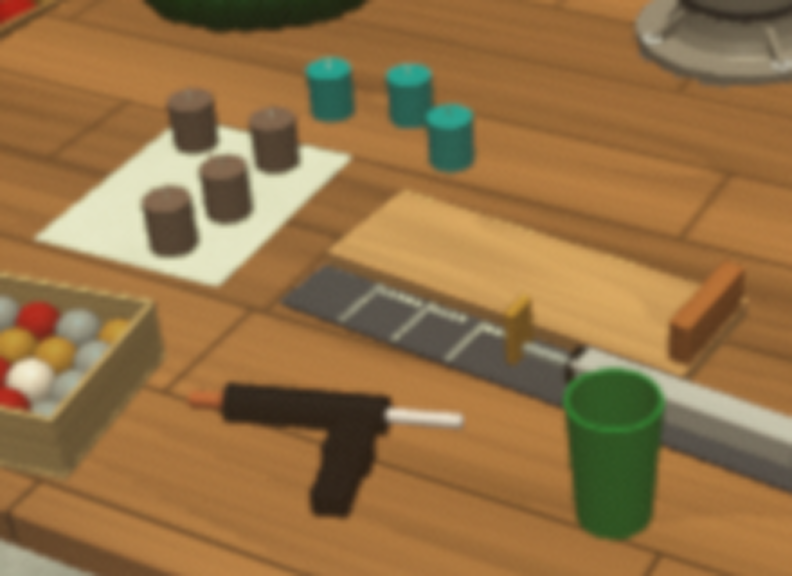

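Four taupe candles (424,185), (420,209), (427,243), (461,242) stand on the paper. The three turquoise ones (369,272), (400,294), (431,286) are off it and not meant, so the tab goes to the 4-dot line. I'll look closer with the wrist camera above the jig.

Request:
carry_out(
  rows="25 -45 10 1; 25 -45 10 1; 25 -45 10 1; 25 -45 10 1; 25 -45 10 1; 25 -45 10 1; 25 -45 10 1; 25 -45 10 1; 25 -45 10 0; 25 -45 10 0",
  claw=40,
)

```text
t: 2.95
eef_pos: [0.4149, 0.2032, 0.3008]
tool_rot: [0.0, 0.053, 0.999, 0.0]
contact_force: [0.8, 1.4, -0.2]
gripper_width: 0.468
grasp_force: 0.0
```

Request:
carry_out(
  rows="25 -45 0 0; 25 -45 0 0; 25 -45 0 0; 25 -45 0 0; 0 0 0 0; 0 0 0 0",
)

```text
t: 3.7
eef_pos: [0.514, 0.0253, 0.3]
tool_rot: [-0.0, 0.053, 0.999, 0.0]
contact_force: [-0.4, 0.5, -0.8]
gripper_width: 0.466
grasp_force: 0.0
```

Run:
```python
from h import *
c=get("wrist"); cv2.imwrite("pics/w1.png",c["img"]); print(get_obs()["eef_pos"],np.linalg.inv(c["world_to_cam"])[:3].round(3).tolist(),c["fov_y"])
for t,z in [("jig",0),("barrel_end",.02),("mark3",.006),("tab_face",.036),("board_front",.018),("place1",.018)]:
    for d in place_of("wrist",t)[:6]: print(t,round(d["confidence"],2),np.round(d["centre"]),px2w(c,d["centre"],z).round(4)[:2])
```

```text
[0.5138233  0.02600348 0.29999773] [[0.107, -0.96, -0.26, 0.449], [0.994, 0.103, 0.028, 0.032], [-0.001, -0.262, 0.965, 0.474]] 65.70646984690485
jig 0.64 [276. 176.] [0.5321 0.0193]
barrel_end 0.88 [337. 237.] [0.63  0.102]
mark3 0.96 [267. 256.] [ 0.6556 -0.0084]
mark3 0.92 [233. 256.] [ 0.6515 -0.0614]
mark3 0.57 [202. 253.] [ 0.6409 -0.111 ]
mark3 0.42 [212. 178.] [ 0.5236 -0.0757]
mark3 0.25 [ 70. 150.] [ 0.4435 -0.3177]
mark3 0.16 [552. 141.] [0.5056 0.5461]
tab_face 0.97 [298. 245.] [0.6302 0.0407]
tab_face 0.69 [277. 173.] [0.5216 0.0221]
board_front 0.8 [278. 138.] [0.4751 0.0291]
place1 0.96 [364. 177.] [0.5434 0.1474]
place1 0.84 [282. 180.] [0.5353 0.0285]
place1 0.68 [210. 178.] [ 0.5209 -0.0754]
place1 0.63 [328. 176.] [0.5361 0.0941]
```

View pics/w1.png

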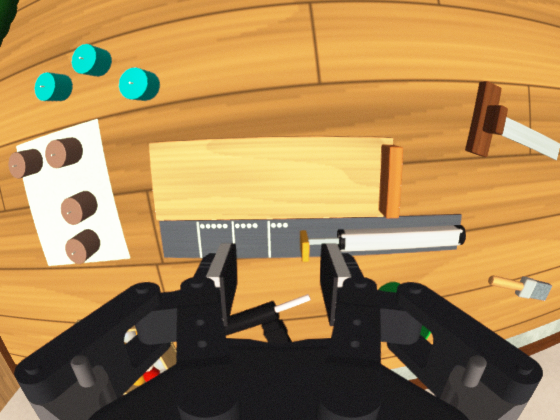

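The picture shows board corner (150,143), near edge along row ~140, the end block at column ~390, the tab at (305,245), and mark lines at columns 268, 233 and 199 with 3, 4 and 5 dots. Now I'll fit the jig pose from these edges.

```bash
cat >> h.py <<'E'
def edge_cols(g,cols,r0,r1,sign):
    out=[]
    for u in cols:
        s=cv2.GaussianBlur(g,(5,5),1)[r0:r1,u].astype(float); d=np.diff(s)*sign; k=int(d.argmax())
        if 0<k<len(d)-1:
            a,b,e=d[k-1:k+2]; k+=.5*(a-e)/(a-2*b+e+1e-9)
        out.append((u,r0+k+.5))
    return out
def fitline(P):
    P=np.array(P)[:,:2]; 
    for _ in range(3):
        m=P.mean(0); w=np.linalg.svd(P-m)[2]; r=(P-m)@w[1]; P=P[abs(r)<max(2*r.std(),3e-4)]
    return m,w[0],r.std(),len(P)
E
python3 - <<'E'
from h import *
c=get("wrist"); im=c["img"]
g=im[:,:,2]
near=edge_cols(g,range(160,375,5),128,152,1)
print(near[::8])
W=[px2w(c,p,.018) for p in near]; print("near",fitline(W))
# -y end edge
gt=np.ascontiguousarray(g.T)
e=[(v,u) for u,v in edge_cols(gt,range(155,212,4),140,166,1)]
print(e[::4]); print("end",fitline([px2w(c,p,.018) for p in e]))
# far edge of board (wood->strip)
f=edge_cols(g,range(165,375,5),208,230,-1)
print(f[::8]); print("far",fitline([px2w(c,p,.018) for p in f]))
# marks
gm=np.ascontiguousarray(cv2.cvtColor(im,cv2.COLOR_BGR2GRAY).T)
for lo,hi in((260,276),(226,241),(190,206)):
    pts=[]
    for v in range(232,254,2):
        s=gm[lo:hi,v].astype(float); s=np.clip(s-np.median(s)-15,0,None)
        if s.sum()>0: pts.append(px2w(c,((s*np.arange(lo,hi)).sum()/s.sum(),v),.006))
    print("mark",fitline(pts))
# tab & block zoom
cv2.imwrite("pics/w1c.png",cv2.resize(im[120:270,180:420],None,fx=3.3,fy=3.3,interpolation=cv2.INTER_CUBIC))
E
```

```text
[(160, np.float64(141.59259259259602)), (200, np.float64(138.72222222223456)), (240, np.float64(137.4615384615355)), (280, np.float64(136.75000000001563)), (320, np.float64(136.41666666665972)), (360, np.float64(136.9090909091281))]
near (array([0.47253002, 0.01305371]), array([0.09010995, 0.99593182]), np.float64(0.0002763076202361232), 38)
[(np.float64(148.77777777780864), 155), (np.float64(150.14285714280612), 171), (np.float64(151.61111111111728), 187), (np.float64(150.66666666668056), 203)]
end (array([ 0.51485822, -0.16831066]), array([ 0.99229505, -0.12389724]), np.float64(0.0011741201634564496), 12)
[(165, np.float64(219.6071428571467)), (205, np.float64(219.25806451612124)), (245, np.float64(218.68750000000585)), (285, np.float64(226.7500000000104)), (325, np.float64(217.4285714285689)), (365, np.float64(216.47368421052562))]
far (array([0.59105827, 0.00207593]), array([0.08737539, 0.99617546]), np.float64(0.0002095282373254771), 33)
mark (array([ 0.6329826 , -0.00277473]), array([ 0.99640189, -0.08475425]), np.float64(5.3304371210626755e-05), 11)
mark (array([ 0.62509299, -0.05718414]), array([ 0.99838364, -0.05683408]), np.float64(0.00039913425182266655), 7)
mark (array([ 0.62263114, -0.11249343]), array([ 0.99619596, -0.08714134]), np.float64(4.719076460938385e-05), 11)
```

View pics/w1c.png

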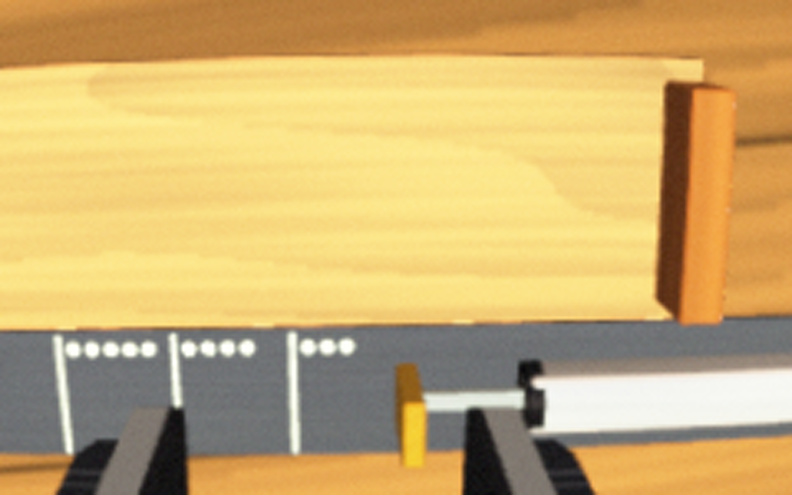

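```bash
cat >> h.py <<'E'
YAW=-0.0882; O=np.array([.5330,.0210]); EX=np.array([np.cos(YAW),np.sin(YAW)]); EY=np.array([-np.sin(YAW),np.cos(YAW)])
def j2w(x,y): return O+EX*x+EY*y
def w2j(p): d=np.array(p)[:2]-O; return np.array([d@EX,d@EY])
E
python3 - <<'E'
from h import *
c=get("wrist")
for n,p,z in [("tab top far-left",(180+401/3.3,120+372/3.3),.062),("tab outer top nearside",(180+397/3.3,120+366/3.3),.062),("tab top right near",(180+416/3.3,120+366/3.3),.062),("tab top-left bottom",(180+403/3.3,120+463/3.3),.062)]:
    print(n,w2j(px2w(c,p,z)).round(4))
for yy in(.04,.05): 
    for x in (.08,.11): print(yy,x,[(w2px(c,np.r_[j2w(x,yy),z])-[180,120])*3.3 for z in (.01,.062)])
print("tab goal",j2w(.095,.045))
# candles and square in wrist/top
print([w2px(c,np.r_[j2w(x,.15),.058])*3.3-np.array([594,396]) for x in(-.05,.05)])
E
```

```text
tab top far-left [0.0667 0.0319]
tab outer top nearside [0.0641 0.0302]
tab top right near [0.0642 0.038 ]
tab top-left bottom [0.1078 0.033 ]
0.04 0.08 [array([410.86041198, 359.87234717]), array([420.35916978, 401.68947908])]
0.04 0.11 [array([410.30008897, 420.0848189 ]), array([419.37207436, 467.19208687])]
0.05 0.08 [array([432.50581328, 359.41603432]), array([444.36617682, 401.11512224])]
0.05 0.11 [array([431.52622079, 419.57590412]), array([442.82618798, 466.55107265])]
tab goal [0.63159458 0.05745694]
[array([690.74815591,  86.0944398 ]), array([677.72473817, 323.7719856 ])]
```

Request:
carry_out(
  rows="39 8 -50 1; 39 8 -50 0; 39 9 -50 0; 0 0 -40 0; 0 0 -30 0; 0 0 -25 0; 0 0 -15 0; 0 0 -10 0; 0 0 0 0; 0 0 0 0",
  claw=32,
)

```text
t: 5.4
eef_pos: [0.6293, 0.0492, 0.0344]
tool_rot: [0.001, 0.044, 0.999, 0.0]
contact_force: [0.5, -0.0, -0.1]
gripper_width: 0.372
grasp_force: 0.0
```

Request:
carry_out(
  rows="0 0 0 0; 0 0 0 0; 0 0 0 0; 0 0 0 0; 0 0 0 0",
  claw=0,
  force=40,
)

```text
t: 6.02
eef_pos: [0.6286, 0.0492, 0.0335]
tool_rot: [-0.0, 0.044, 0.999, 0.0]
contact_force: [-0.8, 0.1, -0.5]
gripper_width: 0.003
grasp_force: 0.0
```

The gripper closed on nothing, so I'll look.

Run:
```python
from h import *
c=get("wrist"); t=get("top"); s=get("scene")
a=cv2.resize(c["img"][150:400,150:400],(400,400)); b=cv2.resize(s["img"][150:250,200:320],(480,400),interpolation=cv2.INTER_CUBIC)
cv2.imwrite("pics/m1.png",np.hstack([a,b[:, :400]]))
for n in("top","scene","wrist"): print(n,[(round(d["confidence"],2),np.round(d["centre"],1)) for d in place_of(n,"tab_face")[:3]])
```

```text
top []
scene [(0.64, array([290.4, 259.5])), (0.43, array([262.8, 210.2])), (0.27, array([440. , 234.9]))]
wrist [(0.69, array([270.5, 243. ])), (0.27, array([216.9,  77.6]))]
```

View pics/m1.png

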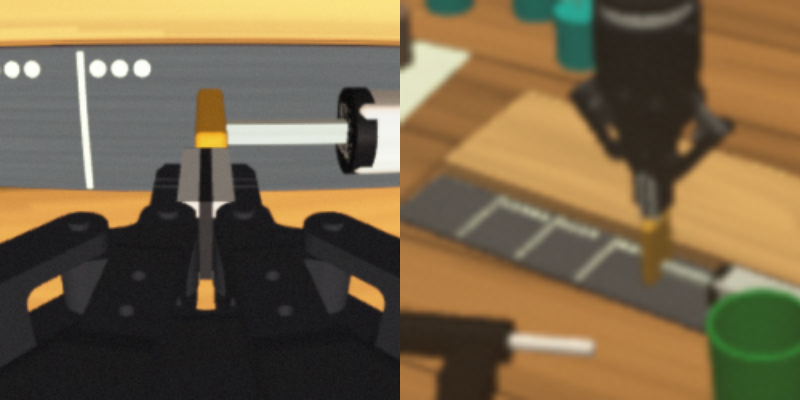

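Run:
```python
from h import *
o=get_obs(); p=o["eef_pos"]; print(p,w2j(p))
c=get("wrist"); s=get("scene")
print("wrist tcp",(w2px(c,p)-[150,150])*1.6,(w2px(c,p+[0,0,.03])-[150,150])*1.6)
print("scene tcp",(w2px(s,p)-[200,150])*4)
for x in(.08,.11):
  for y in (.0335,.0435):
    for z in(.01,.062):
      q=np.r_[j2w(x,y),z]; print(x,y,z,((w2px(c,q)-[150,150])*1.6).round(),((w2px(s,q)-[200,150])*4).round())
```

```text
[0.62858953 0.04913531 0.03353032] [0.09273965 0.03644602]
wrist tcp [206.48685308 137.64184137] [206.63466568 172.52282773]
scene tcp [254.16959358 246.33525658]
0.08 0.0335 0.01 [199.  86.] [261. 261.]
0.08 0.0335 0.062 [197. 131.] [259. 205.]
0.08 0.0435 0.01 [224.  86.] [272. 265.]
0.08 0.0435 0.062 [230. 131.] [270. 209.]
0.11 0.0335 0.01 [199. 157.] [239. 283.]
0.11 0.0335 0.062 [197. 219.] [237. 226.]
0.11 0.0435 0.01 [224. 157.] [251. 287.]
0.11 0.0435 0.062 [229. 219.] [248. 230.]
```

Run:
```python
import station
print([n for n in dir(station) if not n.startswith('__')])
print(getattr(station,'grip_point_offset',None))
from h import *
o=get_obs(); print(o["eef_pos"],o["contact_force"],o["gripper_width"],o["tool_rot"],o["q"])
```

```text
['PlanningError', 'get_obs', 'grip_point_offset', 'hand_in', 'outline_of', 'place_of', 'read_camera', 'recognise']
0.0187
[0.62856605 0.04916931 0.03352855] [0.26529172 0.13585043 0.54913039] -0.006611565993839724 [-1.72348274e-05  4.43407022e-02  9.99016467e-01  2.90872338e-06] [-0.46534371  0.62958804  0.39942638  1.81299417 -0.33651817  0.76633212
  1.59244209]
```

Request:
carry_out(
  rows="0 0 0 0; 0 0 0 0; 0 0 0 0; 0 0 0 0",
  claw=30,
)

```text
t: 6.92
eef_pos: [0.6286, 0.0492, 0.0335]
tool_rot: [-0.0, 0.044, 0.999, 0.0]
contact_force: [-0.2, -0.0, -0.1]
gripper_width: 0.35
grasp_force: 0.0
```

Request:
carry_out(
  rows="0 0 -4 0; 0 0 -4 0; 0 0 -4 0; 0 0 0 0; 0 0 0 0",
)

```text
t: 7.55
eef_pos: [0.6286, 0.0491, 0.0215]
tool_rot: [-0.0, 0.044, 0.999, -0.0]
contact_force: [0.7, 0.8, 0.8]
gripper_width: 0.352
grasp_force: 0.0
```

Request:
carry_out(
  rows="0 0 -4 0; 0 0 -4 0; 0 0 -2 0; 0 0 0 0; 0 0 0 0",
)

```text
t: 8.18
eef_pos: [0.6287, 0.0492, 0.0116]
tool_rot: [0.0, 0.044, 0.999, 0.0]
contact_force: [0.2, 0.7, -0.1]
gripper_width: 0.351
grasp_force: 0.0
```

Request:
carry_out(
  rows="0 0 0 0; 0 0 0 0; 0 0 0 0; 0 0 0 0; 0 0 0 0",
  claw=0,
  force=40,
)

```text
t: 8.8
eef_pos: [0.6287, 0.0498, 0.0118]
tool_rot: [0.0, 0.044, 0.999, 0.0]
contact_force: [-1.0, 3.7, 4.6]
gripper_width: 0.103
grasp_force: 43.7
```

Run:
```python
from h import *
c=get("wrist"); s=get("scene")
a=cv2.resize(c["img"][150:400,150:400],(400,400)); b=cv2.resize(s["img"][150:250,200:320],(480,400),interpolation=cv2.INTER_CUBIC)
cv2.imwrite("pics/m2.png",np.hstack([a,b[:, :400]]))
```

```text
(no output)
```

View pics/m2.png

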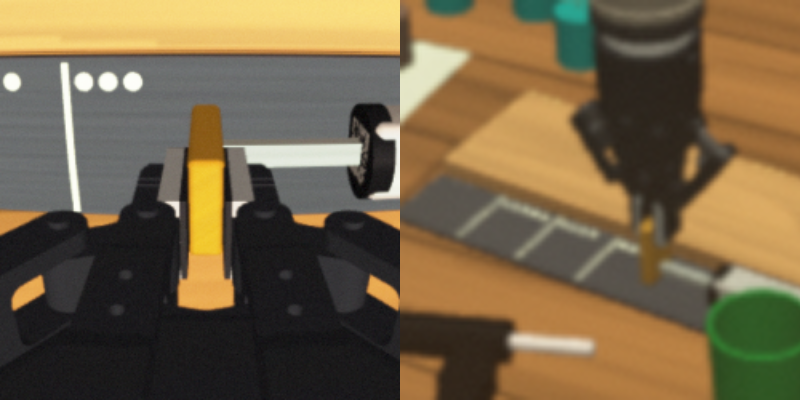

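The tab is now gripped, and the real fingertips sit about 29 mm above the reported TCP z. I'll pull.

Request:
carry_out(
  rows="-0.9 -10 0 0; -0.9 -10 0 0; -0.9 -10 0 0; -0.9 -10 0 0; -0.9 -10 0 0; -0.9 -10 0 0; -0.9 -10 0 0; -0.9 -10 0 0; -0.9 -10 0 0; -0.9 -10 0 0",
  force=60,
)

```text
t: 10.15
eef_pos: [0.6203, -0.0465, 0.0119]
tool_rot: [0.0, 0.043, 0.999, 0.002]
contact_force: [-0.8, 12.0, 6.0]
gripper_width: 0.094
grasp_force: 63.2
```

Request:
carry_out(
  rows="0 0 0 0; 0 0 0 0; 0 0 0 0",
)

```text
t: 10.52
eef_pos: [0.6201, -0.0486, 0.0118]
tool_rot: [0.0, 0.044, 0.999, 0.001]
contact_force: [-0.7, 7.7, 6.6]
gripper_width: 0.095
grasp_force: 63.1
```

Run:
```python
from h import *
o=get_obs(); print(w2j(o["eef_pos"]),o["eef_pos"])
c=get("wrist"); s=get("scene")
print(w2px(c,np.r_[j2w(.08,-.07),.01]),w2px(c,np.r_[j2w(.08,-.07),.062]),w2px(c,np.r_[j2w(.08,-.07),.006]))
a=cv2.resize(c["img"][190:320,200:340],None,fx=4,fy=4,interpolation=cv2.INTER_CUBIC)
cv2.imwrite("pics/m3.png",a)
```

```text
[ 0.09289541 -0.06162884] [ 0.6201057  -0.04857204  0.01184351]
[264.23950235 213.46484581] [259.30716313 249.68184547] [264.51477587 211.46654194]
```

View pics/m3.png

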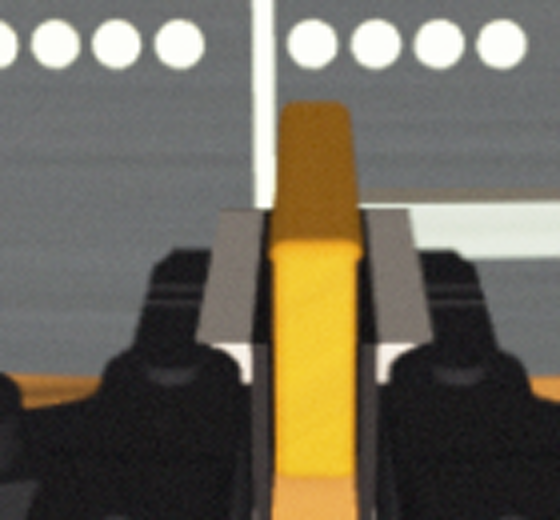

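Request:
carry_out(
  rows="-0.1 -1.4 0 0; -0.1 -1.4 0 0; 0 0 0 0; 0 0 0 0; 0 0 0 0; 0 0 0 0",
)

```text
t: 11.38
eef_pos: [0.62, -0.0494, 0.0118]
tool_rot: [0.0, 0.043, 0.999, 0.002]
contact_force: [-0.8, 11.3, 6.8]
gripper_width: 0.099
grasp_force: 63.2
```

```bash
cat > tab.py <<'E'
from h import *
c=get("wrist"); im=c["img"]; hsv=cv2.cvtColor(im,cv2.COLOR_BGR2HSV)
o=get_obs(); print(o["eef_pos"],w2j(o["eef_pos"]))
p=np.r_[j2w(.08,-.07),.01]; u,v=w2px(c,p); print("pred",u,v)
for dv in(-4,2,8,14): 
    r=int(v)+dv; row=im[r,int(u)-12:int(u)+25]; h=hsv[r,int(u)-12:int(u)+25]
    y=np.where((h[:,1]>150)&(h[:,0]>12)&(h[:,0]<32))[0]; b=row.astype(int).min(1)
    w=np.clip(b-140,0,None); 
    print(r,"line",(w*np.arange(len(w))).sum()/max(w.sum(),1)+int(u)-12 if w.sum() else None,"tab",(y.min()+int(u)-12,y.max()+int(u)-12) if len(y) else None)
E
python3 tab.py
```

```text
[ 0.62003321 -0.04941054  0.01182627] [ 0.09289706 -0.06247046]
pred 265.76005148163944 213.47633417883785
209 line 266.906015037594 tab None
215 line 267.0875763747454 tab None
221 line 266.95565410199555 tab (np.int64(271), np.int64(286))
227 line 266.61038961038963 tab (np.int64(270), np.int64(287))
```

Request:
carry_out(
  rows="-0.1 -1 0 0; -0.1 -1.2 0 0; 0 0 0 0; 0 0 0 0; 0 0 0 0; 0 0 0 0",
)

```text
t: 12.18
eef_pos: [0.6198, -0.0515, 0.0118]
tool_rot: [0.0, 0.043, 0.999, 0.002]
contact_force: [-0.4, 11.4, 7.0]
gripper_width: 0.098
grasp_force: 63.2
```

```bash
python3 tab.py
```

```text
[ 0.61983737 -0.05144788  0.0118315 ] [ 0.09288145 -0.06451714]
pred 269.43766728343917 213.47903663128824
209 line 270.52826510721246 tab None
215 line 270.0572916666667 tab None
221 line 268.6818181818182 tab (np.int64(270), np.int64(286))
227 line None tab (np.int64(270), np.int64(287))
```

Request:
carry_out(
  rows="0 0 0 0; 0 0 0 0; 0 0 0 0; 0 0 20 0; 0 0 30 0; 0 0 40 0; 0 0 50 0; 0 0 50 0; 0 0 40 0",
  claw=32,
)

```text
t: 13.35
eef_pos: [0.6195, -0.0566, 0.2454]
tool_rot: [0.002, 0.045, 0.999, 0.0]
contact_force: [1.2, 0.3, -0.2]
gripper_width: 0.38
grasp_force: 0.0
```

Request:
carry_out(
  rows="-13 40 0 -1; -13 40 0 -1; -13 40 0 -1; -13 40 0 -1; -13 40 0 -1; -13 40 0 -1; -13 40 0 -1; -13 40 0 -1; -13 40 0 0; -13 40 0 0",
  claw=50,
)

```text
t: 14.6
eef_pos: [0.489, 0.3449, 0.2431]
tool_rot: [0.001, 0.114, 0.993, 0.0]
contact_force: [0.5, -0.1, -0.7]
gripper_width: 0.589
grasp_force: 0.0
```

```bash
cat > sq.py <<'E'
from h import *
from scipy.optimize import least_squares
def masks(n):
    return outline_of(n,"square")
o=get_obs(); print(o["eef_pos"],w2j(o["eef_pos"]),o["tool_rot"])
c=get("wrist"); cv2.imwrite("pics/wsq.png",c["img"])
for t,z in [("square",0),("square_face",.018),("square_edge",.021)]:
    for n in("wrist","top","scene"):
        cc=c if n=="wrist" else get(n)
        for d in place_of(n,t)[:2]: print(n,t,round(d["confidence"],2),np.round(d["centre"]),px2w(cc,d["centre"],z).round(4)[:2])
E
python3 sq.py
```

```text
[0.48903584 0.34486505 0.2430974 ] [-0.07232115  0.31873354] [6.13914470e-04 1.14437107e-01 9.93430188e-01 4.82786752e-04]
wrist square 0.7 [288. 145.] [0.4613 0.3637]
top square 0.94 [174. 237.] [0.4667 0.3648]
top square 0.58 [298. 213.] [0.5345 0.0245]
scene square 0.67 [380. 218.] [0.4695 0.3575]
scene square 0.59 [290. 261.] [0.7561 0.1953]
wrist square_face 0.78 [302. 149.] [0.4686 0.3794]
wrist square_face 0.68 [146. 246.] [0.5465 0.1392]
top square_face 0.75 [166. 234.] [0.4735 0.3828]
top square_face 0.43 [275. 212.] [0.5341 0.0873]
scene square_face 0.76 [390. 212.] [0.4545 0.3817]
scene square_face 0.39 [197. 162.] [ 0.4518 -0.3045]
wrist square_edge 0.71 [421. 150.] [0.5012 0.5322]
top square_edge 0.26 [169. 234.] [0.4715 0.3748]
scene square_edge 0.6 [437. 236.] [0.5124 0.5308]
```

View pics/wsq.png

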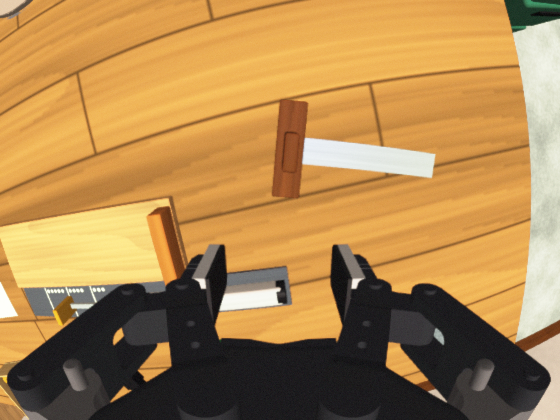

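Run:
```python
from h import *
c=get("wrist")
C=[px2w(c,p,.024)[:2] for p in[(281,100),(307,102),(298,198),(272,196)]]
print(np.round(C,4),np.mean(C,0)); a=C[1]-C[2]; print("long axis -y->", np.degrees(np.arctan2(*(C[0]-C[3])[::-1])),np.degrees(np.arctan2(*a[::-1])),np.linalg.norm(a),np.linalg.norm(C[0]-C[1]))
print("plate",px2w(c,(290.5,152),.063))
im=c["img"]; g=cv2.cvtColor(im,cv2.COLOR_BGR2GRAY); m=(im[:,:,0]>150).astype(np.uint8); m[:120]=0;m[195:]=0;m[:,:303]=0;m[:,440:]=0
n,l,st,ce=cv2.connectedComponentsWithStats(m); k=1+st[1:,4].argmax(); ys,xs=np.where(l==k); print(st[k])
P=[px2w(c,(x,y),.023)[:2] for x,y in zip(xs[::3],ys[::3])]; r=cv2.minAreaRect(np.array(P,np.float32)*1000); print(r)
```

```text
[[0.4042 0.3666]
 [0.4132 0.3962]
 [0.5258 0.3601]
 [0.516  0.3292]] [0.46480094 0.36302619]
long axis -y-> 161.50654798093012 162.18678875991822 0.11825152481601182 0.03098207474365756
plate [0.46362658 0.36307207 0.063     ]
[ 303  138  134   40 3401]
((496.9259033203125, 463.2109069824219), (175.31301879882812, 32.833152770996094), 71.93978881835938)
```

Request:
carry_out(
  rows="-8 6 -30 -1.5; -8 6 -30 -1.5; -8 6 -30 -2; 0 0 -30 0; 0 0 -30 0; 0 0 -30 0; 0 0 -20 0; 0 0 -10 0; 0 0 0 0; 0 0 0 0",
)

```text
t: 16.7
eef_pos: [0.4658, 0.3626, 0.0324]
tool_rot: [0.0, 0.157, 0.988, 0.001]
contact_force: [-0.1, 1.0, -0.7]
gripper_width: 0.586
grasp_force: 0.0
```

Request:
carry_out(
  rows="-1 0 -10 0; 0 0 -8 0; 0 0 -5 0; 0 0 -3 0; 0 0 0 0; 0 0 0 0",
)

```text
t: 17.45
eef_pos: [0.4643, 0.3623, 0.0057]
tool_rot: [0.0, 0.157, 0.988, 0.0]
contact_force: [0.2, -1.3, -0.6]
gripper_width: 0.581
grasp_force: 0.0
```

Request:
carry_out(
  rows="0 0 0 0; 0 0 0 0; 0 0 0 0; 0 0 0 0; 0 0 0 0; 0 0 0 0; 0 0 0 0",
  claw=0,
  force=80,
)

```text
t: 18.32
eef_pos: [0.4647, 0.3631, 0.0059]
tool_rot: [0.0, 0.157, 0.988, 0.001]
contact_force: [1.8, 5.5, 2.7]
gripper_width: 0.168
grasp_force: 81.5
```

Request:
carry_out(
  rows="0 0 10 0; 0 0 20 0; 0 0 40 0; 0 0 30 0; 0 0 0 0; -1 -20 0 -5; -1 -30 0 -6; -1 -35 0 -8; -1 -40 0 -8; -1 -40 0 -8",
)

```text
t: 19.58
eef_pos: [0.4576, 0.195, 0.1043]
tool_rot: [-0.001, 0.449, 0.894, -0.001]
contact_force: [0.4, -0.4, -3.7]
gripper_width: 0.175
grasp_force: 80.5
```

Request:
carry_out(
  rows="-2 -45 0 -8; -3 -45 0 -8; -3 -45 0 -8; -3 -45 0 -8; -3 -40 0 -8; -3 -25 0 -2; 0 -15 0 0; 0 0 0 0; 0 0 0 0; 0 0 0 0",
)

```text
t: 20.82
eef_pos: [0.4423, -0.0617, 0.1054]
tool_rot: [-0.0, 0.737, 0.676, 0.0]
contact_force: [0.4, 0.3, -5.4]
gripper_width: 0.171
grasp_force: 80.4
```

Run:
```python
from h import *
o=get_obs(); print(o["eef_pos"],w2j(o["eef_pos"]),o["tool_rot"],o["contact_force"],o["q"].round(2), o["torque"])
w,x,y,z=o["tool_rot"]; print("tool y deg",90-2*np.degrees(np.arctan2(x,y)))
c=get("wrist"); cv2.imwrite("pics/w3.png",c["img"])
```

```text
[ 0.44231185 -0.06171859  0.10540975] [-0.08304931 -0.09038539] [-1.80433862e-04  7.37034123e-01  6.75855509e-01  1.55463344e-05] [ 0.38181592  0.31618888 -5.35480009] [-0.67  0.3   0.8   2.21 -0.32  0.74  0.25] [0.00015388 0.06406883 0.08616288]
tool y deg -4.958756897223324
```

View pics/w3.png

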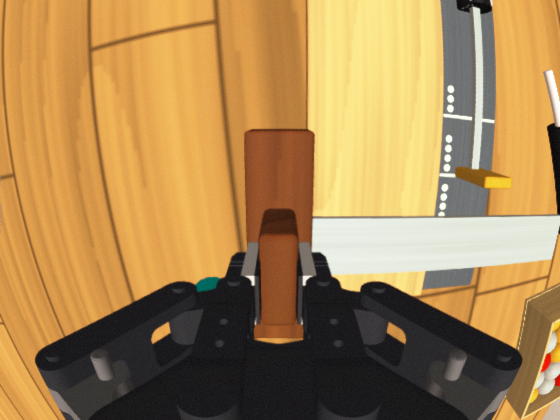

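Request:
carry_out(
  rows="0 0 -30 0; 0 0 -30 0; 0 0 -20 0; 0 0 -10 0; 0 0 -4 0; 0 0 -2 0; 0 0 -2 0; 0 0 0 0; 0 0 0 0",
)

```text
t: 22.0
eef_pos: [0.4424, -0.0628, 0.0077]
tool_rot: [0.0, 0.738, 0.675, 0.0]
contact_force: [-0.2, -0.1, -4.1]
gripper_width: 0.175
grasp_force: 80.2
```

Request:
carry_out(
  rows="0 0 -0.5 0; 0 0 -0.5 0; 0 0 -0.5 0; 0 0 0 0",
)

```text
t: 22.5
eef_pos: [0.4421, -0.0628, 0.006]
tool_rot: [-0.0, 0.738, 0.675, -0.0]
contact_force: [0.5, 0.3, -4.9]
gripper_width: 0.168
grasp_force: 80.2
```

Request:
carry_out(
  rows="2 -0.2 0 0; 2 -0.2 0 0; 1 -0.1 0 0; 0 0 0 0; 0 0 0 0",
)

```text
t: 23.12
eef_pos: [0.4471, -0.0633, 0.006]
tool_rot: [-0.0, 0.738, 0.675, -0.0]
contact_force: [0.1, -0.5, -3.7]
gripper_width: 0.171
grasp_force: 80.5
```

Request:
carry_out(
  rows="0.5 0 0 0; 0.5 -0.1 0 0; 0 0 0 0; 0 0 0 0",
)

```text
t: 23.62
eef_pos: [0.4475, -0.0633, 0.0059]
tool_rot: [-0.0, 0.738, 0.675, -0.0]
contact_force: [-3.0, 1.4, -2.8]
gripper_width: 0.17
grasp_force: 80.7
```

Request:
carry_out(
  rows="0.5 0 0 0; 0.5 -0.1 0 0; 0 0 0 0; 0 0 0 0",
)

```text
t: 24.12
eef_pos: [0.4476, -0.0633, 0.0058]
tool_rot: [-0.001, 0.738, 0.675, -0.001]
contact_force: [-5.3, 1.1, 1.2]
gripper_width: 0.165
grasp_force: 81.2
```

Request:
carry_out(
  rows="0.1 1 0 0; 0.1 1 0 0; 0.1 1 0 0; 0.1 1 0 0; 0 0 0 0; 0 0 0 0",
)

```text
t: 24.88
eef_pos: [0.4478, -0.0619, 0.0059]
tool_rot: [0.0, 0.738, 0.674, -0.002]
contact_force: [-5.8, -7.7, 0.9]
gripper_width: 0.169
grasp_force: 81.3
```

Run:
```python
from h import *
o=get_obs(); print(o["eef_pos"],w2j(o["eef_pos"]),o["contact_force"])
c=get("wrist"); cv2.imwrite("pics/w4.png",cv2.resize(c["img"][110:290,240:560],None,fx=2.5,fy=2.5,interpolation=cv2.INTER_CUBIC))
```

```text
[ 0.44782338 -0.0618695   0.00591188] [-0.07754591 -0.09005022] [-5.78515639 -7.74178805  0.93188756]
```

View pics/w4.png

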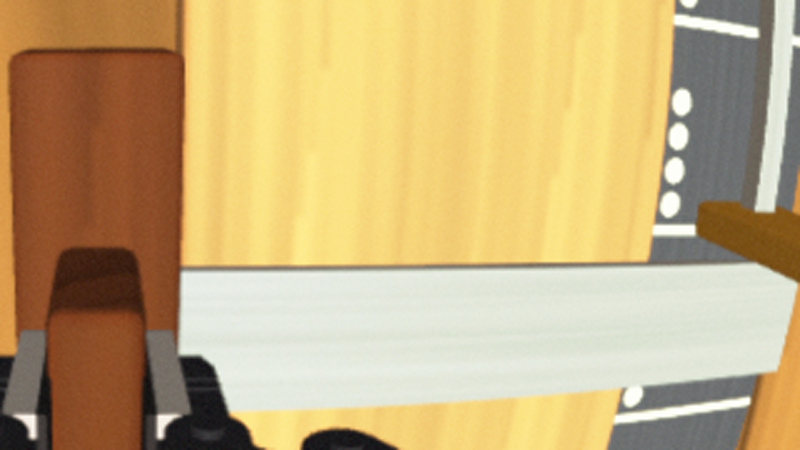

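Run:
```python
from h import *
c=get("wrist")
f=lambda x,y,z:((w2px(c,np.r_[j2w(x,y),z])-[240,110])*2.5).round(1)
print("line",f(.062,-.07,.006),f(.075,-.07,.006))
for y in(-.06,-.07): print("tab",y,f(.08,y,.01),f(.08,y,.062))
for x in(-.05,.05,.11): print("blade",x,f(x,-.074,.023),f(x,-.071,.023))
a=c["img"][150:235,490:560]; cv2.imwrite("pics/w5.png",cv2.resize(a,None,fx=8,fy=7,interpolation=cv2.INTER_CUBIC))
```

```text
line [631.4 229.8] [667.  229.9]
tab -0.06 [694.4 197. ] [832.6 252.6]
tab -0.07 [688.8 233.8] [823.2 297.1]
blade -0.05 [227.8 270.3] [228.4 256.2]
blade 0.05 [630.6 264.6] [632.7 252.4]
blade 0.11 [787.1 260.6] [789.1 250. ]
```

View pics/w5.png

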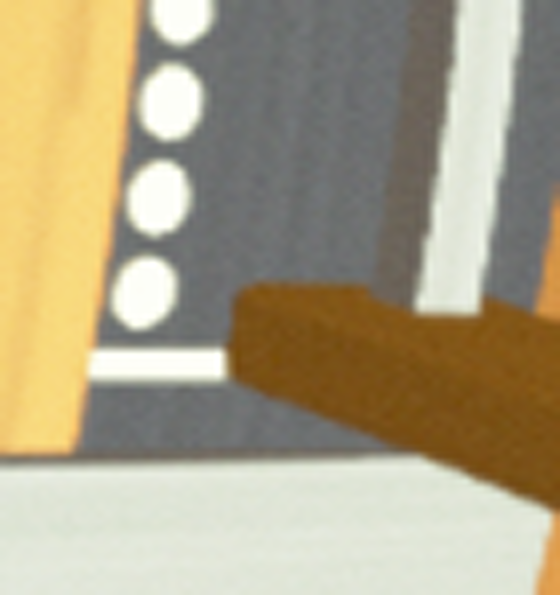

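Tab sits at the 4-dot line within 0.5 mm. The blade is ~4 mm short of it and held by friction, so I'll unload a bit, then slide.

Request:
carry_out(
  rows="-0.6 0 0.6 0; 0 0.3 0 0; 0 0 0 0; 0 0 0 0",
)

```text
t: 25.48
eef_pos: [0.4479, -0.0597, 0.0064]
tool_rot: [-0.0, 0.738, 0.675, -0.001]
contact_force: [-5.9, -2.0, -3.9]
gripper_width: 0.171
grasp_force: 80.5
```

Request:
carry_out(
  rows="0.1 0.7 0 0; 0 0 0 0; 0 0 0 0",
)

```text
t: 25.85
eef_pos: [0.448, -0.0589, 0.0063]
tool_rot: [-0.0, 0.738, 0.675, -0.001]
contact_force: [-5.1, -1.8, -4.4]
gripper_width: 0.17
grasp_force: 80.5
```

Request:
carry_out(
  rows="0 0.5 0 0; 0 0 0 0; 0 0 0 0",
)

```text
t: 26.22
eef_pos: [0.4481, -0.0584, 0.0063]
tool_rot: [-0.0, 0.738, 0.675, -0.001]
contact_force: [-5.0, -1.8, -5.2]
gripper_width: 0.17
grasp_force: 80.5
```

Request:
carry_out(
  rows="0 0.4 0 0; 0 0 0 0; 0 0 0 0",
)

```text
t: 26.6
eef_pos: [0.4481, -0.0581, 0.0063]
tool_rot: [-0.0, 0.738, 0.675, -0.001]
contact_force: [-5.1, -3.0, -5.4]
gripper_width: 0.176
grasp_force: 80.5
```

Request:
carry_out(
  rows="0 0.4 0 0; 0 0 0 0; 0 0 0 0",
)

```text
t: 26.98
eef_pos: [0.4481, -0.058, 0.0063]
tool_rot: [-0.0, 0.738, 0.675, -0.001]
contact_force: [-4.1, -3.8, -4.5]
gripper_width: 0.172
grasp_force: 80.5
```

```bash
cat > chk.py <<'E'
from h import *
o=get_obs(); print(o["eef_pos"],w2j(o["eef_pos"]),o["contact_force"])
c=get("wrist"); g=cv2.cvtColor(c["img"],cv2.COLOR_BGR2GRAY)
u,v=w2px(c,np.r_[j2w(.07,-.071),.023]); 
def edge(x,z=.023):
    # blade +y edge: sample along jig y in 0.1 mm
    ys=np.arange(-.080,-.064,.0002); s=cv2.remap(cv2.GaussianBlur(g,(3,3),0).astype(np.float32),*[np.array([[w2px(c,np.r_[j2w(x,y),z])[k] for y in ys]],np.float32) for k in(0,1)],cv2.INTER_LINEAR)[0]
    return ys[np.abs(np.diff(s)).argmax()]
def tabf():
    hsv=cv2.cvtColor(c["img"],cv2.COLOR_BGR2HSV)[:,:,1].astype(np.float32)
    return [(w2px(c,np.r_[j2w(.08,y),.01])).round(1) for y in(-.06,-.07,-.072)]
print([round(edge(x)*1000,1) for x in(-.045,-.03,-.01,.01,.03,.045,.065,.072)],tabf())
E
python3 chk.py
```

```text
[ 0.44807133 -0.05796161  0.00633837] [-0.07764315 -0.08613568] [-4.09389368 -3.83275185 -4.50103494]
[np.float64(-70.4), np.float64(-70.8), np.float64(-70.2), np.float64(-70.8), np.float64(-70.8), np.float64(-70.4), np.float64(-66.6), np.float64(-70.6)] [array([516.6, 194.7]), array([514.2, 209.2]), array([513.7, 212.1])]
```

Request:
carry_out(
  rows="0 0 -0.4 0; 0 0 0 0; 0 0 0 0",
)

```text
t: 27.4
eef_pos: [0.448, -0.0579, 0.006]
tool_rot: [-0.0, 0.738, 0.675, -0.001]
contact_force: [-5.4, -3.8, -1.8]
gripper_width: 0.168
grasp_force: 80.9
```

Request:
carry_out(
  rows="0 0 0 0; 0 0 0 0; 0 0 0 0; 0 0 0 0; 0 0 10 0; 0 0 20 0; 0 0 40 0; 0 0 50 0; 0 0 50 0; 0 0 0 0",
  claw=45,
)

```text
t: 28.65
eef_pos: [0.4516, -0.0573, 0.1797]
tool_rot: [0.001, 0.738, 0.675, 0.004]
contact_force: [-0.1, 0.6, 0.2]
gripper_width: 0.528
grasp_force: 0.0
```

```bash
python3 chk.py
python3 - <<'E'
from h import *
for n in("top","scene"):
    c=get(n)
    for d in place_of(n,"candle1")[:8]:
        u,v=np.round(d["centre"]).astype(int); print(n,round(d["confidence"],2),(u,v),px2w(c,d["centre"],0).round(4)[:2],c["img"][v-4,u])
E
```

```text
[ 0.45160674 -0.05729345  0.17969472] [-0.07418034 -0.0851587 ] [-0.07192785  0.56187326  0.23958247]
[np.float64(-70.6), np.float64(-71.6), np.float64(-70.4), np.float64(-70.8), np.float64(-70.4), np.float64(-71.6), np.float64(-66.8), np.float64(-65.4)] [array([413.3, 159.5]), array([412.7, 168.2]), array([412.6, 170. ])]
top 0.9 (np.int64(428), np.int64(286)) [ 0.3345 -0.3265] [172 187  60]
top 0.85 (np.int64(432), np.int64(214)) [ 0.5318 -0.3478] [104 124 149]
top 0.83 (np.int64(453), np.int64(246)) [ 0.4423 -0.3999] [37 44 54]
top 0.58 (np.int64(421), np.int64(244)) [ 0.4483 -0.3121] [110 129 154]
top 0.56 (np.int64(397), np.int64(294)) [ 0.3122 -0.2401] [176 191  63]
top 0.53 (np.int64(419), np.int64(186)) [ 0.6091 -0.3162] [104 123 148]
scene 0.66 (np.int64(167), np.int64(185)) [ 0.5932 -0.3319] [50 69 85]
scene 0.59 (np.int64(197), np.int64(163)) [ 0.4333 -0.3197] [50 65 82]
scene 0.56 (np.int64(174), np.int64(175)) [ 0.5304 -0.3496] [53 69 86]
scene 0.53 (np.int64(246), np.int64(162)) [ 0.3497 -0.1662] [82 97 42]
scene 0.49 (np.int64(214), np.int64(152)) [ 0.341 -0.307] [81 95 40]
scene 0.48 (np.int64(235), np.int64(151)) [ 0.3005 -0.2429] [80 95 38]
scene 0.46 (np.int64(173), np.int64(162)) [ 0.4604 -0.4059] [ 63  83 102]
```

Request:
carry_out(
  rows="6 -20 20 0; 8 -35 20 0; 8 -40 20 0; 8 -40 20 0; 8 -40 20 0; 8 -40 0 0; 8 -40 0 0; 8 -40 0 0; 6 -20 0 0; 0 0 0 0",
  claw=85,
)

```text
t: 30.15
eef_pos: [0.5159, -0.3739, 0.2743]
tool_rot: [-0.001, 0.739, 0.674, -0.001]
contact_force: [0.1, 0.9, 0.2]
gripper_width: 0.994
grasp_force: 0.0
```

```bash
cat > cand.py <<'E'
from h import *
def cands(c=None):
    c=c or get("wrist"); hsv=cv2.cvtColor(c["img"],cv2.COLOR_BGR2HSV)
    out=[]
    for d in outline_of("wrist","candle1"):
        if d["confidence"]<.3: continue
        m=d["pixels"]; h=np.median(hsv[m],0)
        P=np.argwhere(m)[:,::-1]
        out.append((round(d["confidence"],2),h.round(),d["centre"],int(m.sum()),m))
    return c,out
def fitc(c,m,z0):
    # fit upright cylinder (base z0, r 23, h 52) silhouette to mask
    from scipy.optimize import minimize
    cn=max(cv2.findContours(m.astype(np.uint8),cv2.RETR_EXTERNAL,cv2.CHAIN_APPROX_NONE)[0],key=len)[:,0].astype(float)
    a=np.linspace(0,2*np.pi,40)
    def cost(p):
        R=np.array([w2px(c,(p[0]+.023*np.cos(t),p[1]+.023*np.sin(t),z)) for z in(z0,z0+.052) for t in a],np.float32)
        H=cv2.convexHull(R); return np.mean([min(abs(cv2.pointPolygonTest(H,tuple(q),True)),4)**2 for q in cn])
    u=cn.mean(0); p0=px2w(c,u,z0+.03)[:2]
    r=minimize(cost,p0,method="Nelder-Mead",options=dict(initial_simplex=[p0,p0+[.01,0],p0+[0,.01]],xatol=1e-4,fatol=1e-3)); return r.x,r.fun**.5
if __name__=="__main__":
    o=get_obs(); print(o["eef_pos"])
    c,L=cands()
    for q in L:
        p,e=fitc(c,q[4],0.0); print(q[0],q[1],q[2].round() if hasattr(q[2],"round") else q[2],q[3],p.round(4),round(e,2))
    cv2.imwrite("pics/wc.png",c["img"])
E
python3 cand.py
```

```text
[ 0.51585531 -0.37387808  0.2743316 ]
0.89 [ 87. 255. 198.] [120.7, 87.2] 1234 [ 0.3127 -0.2389] 0.85
0.88 [ 87. 255. 200.] [154.3, 28.1] 1299 [ 0.3701 -0.1603] 0.77
0.87 [ 12.  98. 198.] [216.6, 128.4] 1125 [ 0.4453 -0.3156] 1.23
0.87 [ 87. 255. 202.] [144.3, 144.5] 1163 [ 0.335 -0.32 ] 1.42
0.82 [ 12.  99. 195.] [289.5, 150.5] 1076 [ 0.5287 -0.3494] 1.13
0.73 [ 11. 106. 179.] [230.6, 201.5] 1161 [ 0.4468 -0.4102] 1.23
0.59 [ 11. 103. 184.] [346.0, 122.7] 1167 [ 0.6051 -0.3206] 1.04
```

View pics/wc.png

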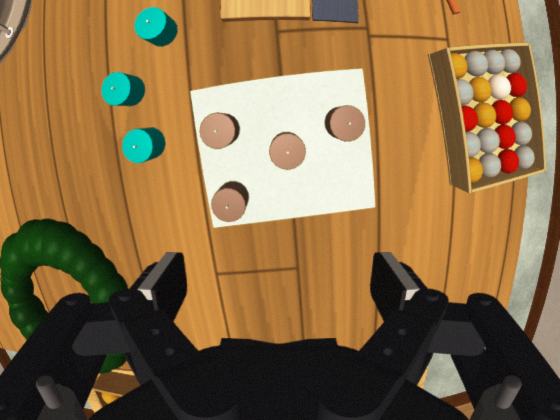

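Four taupe candles have wicks at about (217,128), (287,152), (228,207), (350,124); the turquoise ones at left are ignored. I'll cross-check positions with the wicks.

Run:
```python
from h import *
c=get("wrist"); hsv=cv2.cvtColor(c["img"],cv2.COLOR_BGR2HSV); im=c["img"]
m=((hsv[:,:,0]<18)&(hsv[:,:,1]>60)&(hsv[:,:,1]<135)&(im[:,:,2]<215)).astype(np.uint8)
for u,v in[(217,128),(287,152),(228,205),(350,124)]:
    # wick: brightest low-sat px
    a=im[v-9:v+10,u-9:u+10].astype(int).min(2); k=np.unravel_index(a.argmax(),a.shape); w=(u-9+k[1],v-9+k[0])
    w2=np.argwhere(a>a.max()-25).mean(0)[::-1]+[u-9,v-9]
    print(w,w2.round(1),px2w(c,w2,.055).round(4))
print("sheet",[px2w(c,p,0).round(3)[:2] for p in[(191,91),(362,69),(375,207),(213,228)]])
```

```text
(np.int64(215), np.int64(133)) [214.5 132.5] [ 0.4436 -0.3151  0.055 ]
(np.int64(287), np.int64(154)) [286.7 154.3] [ 0.5286 -0.3506  0.055 ]
(np.int64(226), np.int64(209)) [226. 209.] [ 0.446  -0.4125  0.055 ]
(np.int64(349), np.int64(125)) [348.5 125. ] [ 0.6069 -0.3203  0.055 ]
sheet [array([ 0.405, -0.254]), array([ 0.644, -0.244]), array([ 0.653, -0.444]), array([ 0.412, -0.455])]
```

Request:
carry_out(
  rows="-24 19.5 -30 0; -24 19.5 -40 0; -23.4 19.5 -40 0; 0 0 -40 0; 0 0 -40 0; 0 0 -30 0; 0 0 -20 0; 0 0 -10 0; 0 0 0 0",
  claw=72,
)

```text
t: 31.42
eef_pos: [0.4458, -0.3136, 0.0263]
tool_rot: [-0.0, 0.738, 0.675, 0.0]
contact_force: [-0.3, -0.1, 0.3]
gripper_width: 0.844
grasp_force: 0.0
```

Request:
carry_out(
  rows="0 0 -10 0; 0 0 -10 0; 0 0 -5 0; 0 0 -5 0; 0 0 -3 0; 0 0 0 0",
)

```text
t: 32.17
eef_pos: [0.4456, -0.3137, -0.0069]
tool_rot: [-0.0, 0.738, 0.675, -0.0]
contact_force: [0.9, -1.0, 0.4]
gripper_width: 0.843
grasp_force: 0.0
```

Request:
carry_out(
  rows="-0.5 -1.2 -3 0; 0 0 -3 0; 0 0 0 0",
)

```text
t: 32.55
eef_pos: [0.445, -0.3149, -0.013]
tool_rot: [-0.0, 0.738, 0.675, -0.0]
contact_force: [-0.2, 0.6, -0.3]
gripper_width: 0.847
grasp_force: 0.0
```

Request:
carry_out(
  rows="0 0 0 0; 0 0 0 0; 0 0 0 0; 0 0 0 0; 0 0 0 0; 0 0 0 0",
  claw=30,
  force=30,
)

```text
t: 33.3
eef_pos: [0.4453, -0.315, -0.0126]
tool_rot: [0.0, 0.738, 0.675, 0.0]
contact_force: [-0.5, 0.9, 6.2]
gripper_width: 0.53
grasp_force: 30.8
```

Run:
```python
from h import *
o=get_obs(); print(o["eef_pos"],o["contact_force"],o["gripper_width"]*85)
c=get("wrist"); im=c["img"]; cv2.imwrite("pics/wg.png",im[150:420,120:440])
p=o["eef_pos"]
print([(w2px(c,p+[0,0,z])-[120,150]).round() for z in(0,.03,.06)])
```

```text
[ 0.44533501 -0.3150119  -0.01255953] [-0.478543    0.8925906   6.18638685] 45.09214075670108
[array([157.,  86.]), array([157., 108.]), array([157., 139.])]
```

View pics/wg.png

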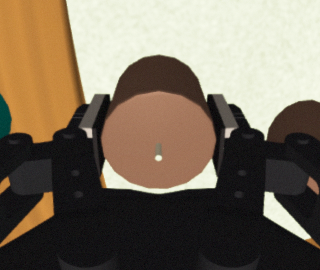

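Request:
carry_out(
  rows="0 0 10 0; 0 0 30 0; 0 0 40 0; 0 0 30 0; 6 20 0 0; 8 35 0 0; 9 45 0 0; 9 45 0 0; 9 45 0 0; 9 45 0 0",
)

```text
t: 34.6
eef_pos: [0.4951, -0.0784, 0.0975]
tool_rot: [-0.0, 0.738, 0.675, 0.0]
contact_force: [1.0, 1.0, -0.4]
gripper_width: 0.529
grasp_force: 30.9
```

Request:
carry_out(
  rows="9 45 0 0; 9 45 0 0; 9 45 0 0; 9 40 0 0; 8 30 0 0; 4 18 0 0; 0 0 0 0; 0 0 0 0; 0 0 0 0",
)

```text
t: 35.72
eef_pos: [0.543, 0.1414, 0.0974]
tool_rot: [0.0, 0.739, 0.674, -0.0]
contact_force: [0.8, -0.4, -1.0]
gripper_width: 0.531
grasp_force: 30.9
```

Request:
carry_out(
  rows="0.8 1.6 -20 0; 0 0 -30 0; 0 0 -20 0; 0 0 -10 0; 0 0 -5 0; 0 0 -3 0; 0 0 -2 0; 0 0 -1 0; 0 0 0 0; 0 0 0 0",
)

```text
t: 36.98
eef_pos: [0.5441, 0.1447, 0.0064]
tool_rot: [0.0, 0.738, 0.675, 0.0]
contact_force: [0.1, 0.3, 0.3]
gripper_width: 0.531
grasp_force: 30.9
```

Request:
carry_out(
  rows="0 0 -0.5 0; 0 0 -0.5 0; 0 0 0 0; 0 0 0 0",
)

```text
t: 37.48
eef_pos: [0.544, 0.1447, 0.0055]
tool_rot: [-0.0, 0.738, 0.675, 0.0]
contact_force: [-1.2, -0.7, 6.2]
gripper_width: 0.527
grasp_force: 31.3
```

Request:
carry_out(
  rows="0 -1.4 0.4 0; 0 0 0 0; 0 0 0 0",
)

```text
t: 37.85
eef_pos: [0.544, 0.1431, 0.0055]
tool_rot: [0.0, 0.738, 0.675, -0.0]
contact_force: [-0.6, -0.5, -0.2]
gripper_width: 0.533
grasp_force: 31.0
```

Request:
carry_out(
  rows="0 0 0 0; 0 0 0 0; 0 0 0 0; 0 0 20 0; 0 0 30 0; 0 0 40 0; 0 -20 40 0; 0 -30 40 0; 0 -30 0 0; 0 0 0 0",
  claw=72,
)

```text
t: 39.1
eef_pos: [0.5441, 0.0603, 0.1775]
tool_rot: [0.0, 0.739, 0.673, 0.001]
contact_force: [-0.4, 0.9, 0.6]
gripper_width: 0.844
grasp_force: 0.0
```

```bash
cat > row.py <<'E'
from h import *
from cand import cands,fitc
import sys
c,L=cands(); print(get_obs()["eef_pos"])
for q in L:
    if q[1][0]>40: continue
    z=.018 if q[2][0]>0 and abs(w2j(px2w(c,q[2],.04))[0])<.06 and w2j(px2w(c,q[2],.04))[1]>-.19 else 0
    p,e=fitc(c,q[4],z); print(q[0],np.round(q[2]),z,"world",p.round(4),"jig",(w2j(p)*1000).round(1),round(e,2))
E
python3 row.py
```

```text
[0.54390904 0.06357429 0.17624365]
0.79 [267. 101.] 0.018 world [0.5443 0.1425] jig [  0.6 122. ] 1.14
```

Request:
carry_out(
  rows="-4 -20 0 0; -6 -35 0 0; -8 -45 0 0; -9 -45 0 0; -9 -45 0 0; -9 -45 0 0; -10 -45 0 0; -10 -45 0 0; -10 -45 0 0; -10 -45 0 0",
)

```text
t: 40.45
eef_pos: [0.4578, -0.3533, 0.1754]
tool_rot: [-0.0, 0.738, 0.675, -0.0]
contact_force: [1.6, 0.7, 0.4]
gripper_width: 0.842
grasp_force: 0.0
```

Request:
carry_out(
  rows="-8 -35 0 0; -4 -20 0 0; 0 0 -20 0; 0 0 0 0; 0 0 0 0",
)

```text
t: 41.08
eef_pos: [0.4473, -0.4053, 0.155]
tool_rot: [-0.001, 0.737, 0.676, 0.0]
contact_force: [-0.1, -0.3, 0.5]
gripper_width: 0.847
grasp_force: 0.0
```

```bash
python3 row.py
```

```text
[ 0.44757273 -0.40590388  0.15574096]
0.86 [431.  91.] 0 world [ 0.6053 -0.3204] jig [ 102.1 -333.7] 1.24
0.72 [279. 196.] 0 world [ 0.4473 -0.4105] jig [ -47.3 -437.4] 0.67
0.56 [364. 126.] 0 world [ 0.5284 -0.3496] jig [  28.  -369.5] 1.15
```

Request:
carry_out(
  rows="-0.5 -5 -40 0; 0 0 -40 0; 0 0 -30 0; 0 0 -20 0; 0 0 -15 0; 0 0 -10 0; 0 0 -8 0; 0 0 -5 0; 0 0 0 0; 0 0 0 0",
)

```text
t: 42.42
eef_pos: [0.4467, -0.412, -0.012]
tool_rot: [0.0, 0.738, 0.675, 0.0]
contact_force: [0.3, 0.0, -0.7]
gripper_width: 0.841
grasp_force: 0.0
```

Request:
carry_out(
  rows="0 0 0 0; 0 0 0 0; 0 0 0 0; 0 0 0 0; 0 0 0 0; 0 0 0 0",
  claw=30,
)

```text
t: 43.18
eef_pos: [0.4468, -0.412, -0.0119]
tool_rot: [0.0, 0.738, 0.675, 0.0]
contact_force: [-0.0, 1.2, 5.8]
gripper_width: 0.531
grasp_force: 30.8
```

Request:
carry_out(
  rows="0 0 10 0; 0 0 30 0; 0 0 40 0; 0 0 30 0; 5 20 0 0; 7 35 0 0; 8 45 0 0; 8 45 0 0; 8 45 0 0; 8 45 0 0",
)

```text
t: 44.42
eef_pos: [0.4904, -0.1752, 0.0979]
tool_rot: [-0.0, 0.738, 0.675, 0.0]
contact_force: [0.2, -0.3, -0.5]
gripper_width: 0.528
grasp_force: 30.9
```

Request:
carry_out(
  rows="8 45 0 0; 8 45 0 0; 8 45 0 0; 8 45 0 0; 7 40 0 0; 5 25 0 0; 4 15 0 0; 0 0 0 0; 0 0 0 0; 0 0 0 0",
)

```text
t: 45.68
eef_pos: [0.5383, 0.0818, 0.0977]
tool_rot: [0.0, 0.739, 0.674, -0.0]
contact_force: [0.3, -0.5, -0.7]
gripper_width: 0.534
grasp_force: 30.9
```

Request:
carry_out(
  rows="0.3 4.2 -20 0; 0 0 -30 0; 0 0 -20 0; 0 0 -10 0; 0 0 -5 0; 0 0 -3 0; 0 0 -2 0; 0 0 -1 0; 0 0 0 0; 0 0 0 0",
)

```text
t: 46.92
eef_pos: [0.5389, 0.0875, 0.0068]
tool_rot: [0.0, 0.738, 0.675, 0.0]
contact_force: [0.4, 1.1, -0.9]
gripper_width: 0.528
grasp_force: 30.9
```

Request:
carry_out(
  rows="0 0 -0.6 0; 0 0 0 0; 0 0 0 0",
)

```text
t: 47.3
eef_pos: [0.5388, 0.0875, 0.0061]
tool_rot: [-0.0, 0.738, 0.675, 0.0]
contact_force: [-0.2, 0.4, -0.3]
gripper_width: 0.53
grasp_force: 31.0
```

Request:
carry_out(
  rows="0 0 0 0; 0 0 0 0; 0 0 0 0; 0 0 20 0; 0 0 30 0; 0 0 40 0; 0 -20 40 0; 0 -30 30 0; 0 -30 0 0; 0 0 0 0",
  claw=72,
)

```text
t: 48.55
eef_pos: [0.5388, 0.0046, 0.1678]
tool_rot: [0.0, 0.739, 0.673, 0.001]
contact_force: [0.3, 1.3, 0.7]
gripper_width: 0.842
grasp_force: 0.0
```

```bash
python3 row.py
```

```text
[0.53872243 0.00768203 0.16664051]
0.92 [266.  37.] 0.018 world [0.5443 0.1425] jig [  0.6 122. ] 1.08
0.91 [266. 100.] 0.018 world [0.5392 0.0885] jig [ 0.2 67.7] 0.69
```

Request:
carry_out(
  rows="4 -20 0 0; 7 -35 0 0; 9 -45 0 0; 9 -45 0 0; 9 -45 0 0; 9 -45 0 0; 9 -45 0 0; 7 -30 0 0; 4 -18 -10 0; 0 0 0 0",
)

```text
t: 49.9
eef_pos: [0.6055, -0.3205, 0.155]
tool_rot: [-0.001, 0.738, 0.675, -0.001]
contact_force: [-0.4, -0.0, 0.7]
gripper_width: 0.841
grasp_force: 0.0
```

```bash
python3 row.py
```

```text
[ 0.60616496 -0.3188929   0.15567589]
0.71 [205. 226.] 0 world [ 0.5287 -0.3493] jig [  28.3 -369.2] 1.41
0.56 [279. 190.] 0 world [ 0.6059 -0.32  ] jig [ 102.6 -333.2] 0.63
0.48 [204.  26.] 0.018 world [ 0.5367 -0.1647] jig [  20.  -184.7] 3.71
```

Request:
carry_out(
  rows="0 -0.8 -40 0; 0 0 -40 0; 0 0 -30 0; 0 0 -20 0; 0 0 -15 0; 0 0 -10 0; 0 0 -8 0; 0 0 -5 0; 0 0 0 0; 0 0 0 0",
)

```text
t: 51.25
eef_pos: [0.606, -0.3216, -0.0115]
tool_rot: [0.0, 0.738, 0.675, 0.0]
contact_force: [-0.1, 0.9, -0.4]
gripper_width: 0.845
grasp_force: 0.0
```

Request:
carry_out(
  rows="0 0 0 0; 0 0 0 0; 0 0 0 0; 0 0 0 0; 0 0 0 0; 0 0 0 0",
  claw=30,
)

```text
t: 52.0
eef_pos: [0.6061, -0.3216, -0.0115]
tool_rot: [0.0, 0.738, 0.675, 0.0]
contact_force: [0.6, 1.1, 5.1]
gripper_width: 0.531
grasp_force: 30.9
```

Request:
carry_out(
  rows="0 0 10 0; 0 0 30 0; 0 0 40 0; 0 0 30 0; -4 20 0 0; -7 35 0 0; -9 45 0 0; -9 45 0 0; -10 45 0 0; -10 45 0 0",
)

```text
t: 53.25
eef_pos: [0.556, -0.0848, 0.0981]
tool_rot: [-0.0, 0.738, 0.675, -0.0]
contact_force: [0.1, 1.0, -1.3]
gripper_width: 0.53
grasp_force: 30.9
```

Request:
carry_out(
  rows="-7 40 0 0; -7 35 0 0; -6 25 0 0; -3 17 0 0; 0 0 -20 0; 0 0 -20 0; 0 0 -20 0; 0 0 -20 0; 0 0 0 0; 0 0 0 0",
)

```text
t: 54.5
eef_pos: [0.5341, 0.0302, 0.0182]
tool_rot: [0.0, 0.738, 0.675, 0.0]
contact_force: [-0.0, -0.5, -0.7]
gripper_width: 0.531
grasp_force: 31.0
```

Landing height = −0.0115+0.018 = 0.0065.

Request:
carry_out(
  rows="0 2.3 -5 0; 0 0 -3 0; 0 0 -2 0; 0 0 -1.6 0; 0 0 0 0; 0 0 0 0",
)

```text
t: 55.25
eef_pos: [0.5339, 0.0329, 0.0065]
tool_rot: [0.0, 0.738, 0.675, 0.0]
contact_force: [-0.2, 0.1, -0.2]
gripper_width: 0.528
grasp_force: 31.0
```

Request:
carry_out(
  rows="0 0 0 0; 0 0 0 0; 0 0 0 0; 0 0 20 0; 0 0 30 0; 0 0 40 0; 0 -20 40 0; 0 -30 30 0; 0 -30 0 0; 0 0 0 0",
  claw=72,
)

```text
t: 56.5
eef_pos: [0.5336, -0.0499, 0.1682]
tool_rot: [0.001, 0.739, 0.673, 0.001]
contact_force: [0.2, 1.2, -0.8]
gripper_width: 0.839
grasp_force: 0.0
```

```bash
python3 row.py; python3 chk.py
```

```text
[ 0.53364856 -0.04683763  0.16699362]
0.95 [270.  97.] 0.018 world [0.5342 0.0338] jig [ 0.1 12.9] 0.65
0.85 [267.   4.] 0.018 world [0.5446 0.1484] jig [  0.4 127.9] 2.97
0.57 [269.  41.] 0.018 world [0.5393 0.0884] jig [ 0.3 67.7] 1.27
[ 0.53364856 -0.04683763  0.16699362] [ 0.00662157 -0.06751681] [ 0.13195075  0.78277042 -0.38265583]
[np.float64(-71.0), np.float64(-70.2), np.float64(-70.4), np.float64(-70.2), np.float64(-70.4), np.float64(-70.8), np.float64(-65.0), np.float64(-68.6)] [array([347.7, 175.4]), array([347.3, 184.7]), array([347.2, 186.6])]
```

Request:
carry_out(
  rows="0 -20 0 0; -1 -40 0 0; -1 -45 0 0; -1 -45 0 0; -1 -45 0 0; -1 -45 0 0; 0 -35 0 0; 0 -20 -10 0; 0 -7 0 0; 0 0 0 0",
)

```text
t: 57.9
eef_pos: [0.5291, -0.3483, 0.1564]
tool_rot: [-0.0, 0.738, 0.675, -0.0]
contact_force: [0.1, 0.9, -0.8]
gripper_width: 0.85
grasp_force: 0.0
```

```bash
python3 row.py
```

```text
[ 0.52946837 -0.34760603  0.15652539]
0.95 [280. 192.] 0 world [ 0.529  -0.3492] jig [  28.6 -369.1] 0.94
```

Request:
carry_out(
  rows="-0.4 -1 -40 0; 0 0 -40 0; 0 0 -30 0; 0 0 -20 0; 0 0 -15 0; 0 0 -10 0; 0 0 -8 0; 0 0 -5 0; 0 0 0 0; 0 0 0 0",
)

```text
t: 59.25
eef_pos: [0.5286, -0.3503, -0.0112]
tool_rot: [0.0, 0.738, 0.675, 0.0]
contact_force: [-0.8, -0.8, 0.7]
gripper_width: 0.842
grasp_force: 0.0
```

Request:
carry_out(
  rows="0 0 0 0; 0 0 0 0; 0 0 0 0; 0 0 0 0; 0 0 0 0; 0 0 0 0",
  claw=30,
)

```text
t: 60.0
eef_pos: [0.5286, -0.3502, -0.0111]
tool_rot: [0.0, 0.738, 0.675, 0.0]
contact_force: [-0.2, 0.9, 4.8]
gripper_width: 0.529
grasp_force: 30.9
```

Request:
carry_out(
  rows="0 0 10 0; 0 0 30 0; 0 0 40 0; 0 0 30 0; 0 20 0 0; 0 35 0 0; 0 45 0 0; 0 45 0 0; 0 45 0 0; 0 45 0 0",
)

```text
t: 61.25
eef_pos: [0.5281, -0.1136, 0.0986]
tool_rot: [-0.0, 0.738, 0.675, 0.0]
contact_force: [2.1, 0.1, 0.0]
gripper_width: 0.529
grasp_force: 31.0
```

Request:
carry_out(
  rows="1 35 0 0; 0 30 0 0; 0 18 0 0; 0 8 0 0; 0 0 -20 0; 0 0 -20 0; 0 0 -20 0; 0 0 -15 0; 0 0 0 0; 0 0 0 0",
)

```text
t: 62.5
eef_pos: [0.5298, -0.0244, 0.0237]
tool_rot: [0.0, 0.738, 0.675, 0.0]
contact_force: [0.1, 0.5, -0.8]
gripper_width: 0.528
grasp_force: 31.0
```

Request:
carry_out(
  rows="-0.5 1.9 -5 0; 0 0 -5 0; 0 0 -4 0; 0 0 -2 0; 0 0 -0.8 0; 0 0 0 0; 0 0 0 0",
)

```text
t: 63.38
eef_pos: [0.5288, -0.0221, 0.0068]
tool_rot: [-0.0, 0.738, 0.675, 0.0]
contact_force: [-2.8, 0.8, 4.8]
gripper_width: 0.533
grasp_force: 31.3
```

Request:
carry_out(
  rows="0 0 0 0; 0 0 0 0; 0 0 0 0; 0 0 20 0; 0 0 30 0; 0 0 40 0; 0 -20 30 0; -10 -30 0 0; -10 -20 0 0; 0 0 0 0",
  claw=72,
)

```text
t: 64.62
eef_pos: [0.5075, -0.0936, 0.1264]
tool_rot: [-0.0, 0.739, 0.674, -0.0]
contact_force: [-0.2, 0.7, -0.2]
gripper_width: 0.844
grasp_force: 0.0
```

```bash
python3 row.py; python3 chk.py
```

```text
[ 0.50871497 -0.09148142  0.12618634]
0.61 [298.  34.] 0.018 world [0.5344 0.0337] jig [ 0.3 12.8] 1.2
0.6 [301. 109.] 0.018 world [ 0.529  -0.0216] jig [ -0.2 -42.8] 1.55
0.59 [292.   4.] 0.018 world [0.5354 0.0352] jig [ 1.1 14.4] 2.18
[ 0.50871497 -0.09148142  0.12618634] [-0.01428263 -0.11418336] [-0.3558755  -0.07339538 -0.25632389]
[np.float64(-70.8), np.float64(-71.0), np.float64(-65.8), np.float64(-68.4), np.float64(-71.4), np.float64(-71.2), np.float64(-67.2), np.float64(-67.2)] [array([380.7, 133.6]), array([380.3, 144.4]), array([380.2, 146.6])]
```

Request:
carry_out(
  rows="-20 11 0 0; -20 11 0 0; -20.6 11.5 0 0; 0 0 -20 0; 0 0 -20 0; 0 0 0 0; 0 0 0 0",
  claw=48,
)

```text
t: 65.65
eef_pos: [0.4487, -0.0585, 0.087]
tool_rot: [0.0, 0.738, 0.675, -0.0]
contact_force: [-0.6, -0.7, -0.7]
gripper_width: 0.565
grasp_force: 0.0
```

Run:
```python
from h import *
o=get_obs(); print(o["eef_pos"],w2j(o["eef_pos"])*1000)
c=get("wrist")
for d in place_of("wrist","square")[:2]: print(round(d["confidence"],2),d["centre"],w2j(px2w(c,d["centre"],0))*1000)
print("exp",w2px(c,np.r_[j2w(-.0776,-.0861),0]))
```

```text
[ 0.44873604 -0.05849351  0.08700568] [-76.93417221 -86.60695748]
0.85 [274.8, 196.7] [-79.28569298 -85.0091615 ]
exp [276.84138885 197.97772618]
```

Square is where expected; descend and grip.

Request:
carry_out(
  rows="-0.6 0.5 -30 0; 0 0 -25 0; 0 0 -15 0; 0 0 -8 0; 0 0 -3 0; 0 0 0 0; 0 0 0 0",
)

```text
t: 66.62
eef_pos: [0.4481, -0.0581, 0.0061]
tool_rot: [0.0, 0.738, 0.675, 0.0]
contact_force: [-0.1, -0.3, 0.0]
gripper_width: 0.563
grasp_force: 0.0
```

Request:
carry_out(
  rows="0 0 0 0; 0 0 0 0; 0 0 0 0; 0 0 0 0; 0 0 0 0; 0 0 0 0; 0 0 0 0",
  claw=0,
  force=80,
)

```text
t: 67.5
eef_pos: [0.4483, -0.0581, 0.006]
tool_rot: [0.0, 0.738, 0.675, 0.0]
contact_force: [0.0, 0.4, 5.7]
gripper_width: 0.168
grasp_force: 78.4
```

Request:
carry_out(
  rows="-0.5 -2 0.5 0; -0.5 -4 0.5 0; -0.5 -4 1 0; 0 0 5 0; 0 0 10 0; 0 0 20 0; 0 0 30 0; 0 0 30 0; 0 0 0 0",
)

```text
t: 68.62
eef_pos: [0.4477, -0.068, 0.1044]
tool_rot: [0.001, 0.738, 0.675, 0.002]
contact_force: [-0.0, 0.6, -4.6]
gripper_width: 0.17
grasp_force: 78.5
```

```bash
python3 row.py
python3 - <<'E'
from h import *
o=get_obs(); print(o["eef_pos"],w2j(o["eef_pos"])*1000,o["q"].round(2))
c=get("top")
for d in place_of("top","candle1")[:8]:
    print(round(d["confidence"],2),np.round(d["centre"]),(w2j(px2w(c,d["centre"],.018))*1000).round())
E
```

```text
[ 0.4459301  -0.06753999  0.10244719]
0.76 [378.  12.] 0.018 world [0.5403 0.0907] jig [ 1.2 70.1] 2.73
0.75 [387.  63.] 0.018 world [0.534  0.0339] jig [-0.1 12.9] 1.62
0.73 [388. 140.] 0.018 world [ 0.529  -0.0216] jig [ -0.2 -42.7] 1.46
[ 0.4459301  -0.06753999  0.10244719] [-78.93234185 -95.86543373] [-0.82  0.4   1.03  2.21 -0.49  0.78  0.45]
0.83 [394. 295.] [-200. -268.]
0.71 [272. 211.] [-4. 75.]
0.67 [312. 214.] [ -3. -35.]
0.55 [252. 205.] [  8. 130.]
0.55 [292. 209.] [ 7. 19.]
0.53 [426. 285.] [-165. -351.]
```

Request:
carry_out(
  rows="1 -15 0 0; 1 -30 0 0; 1 -35 0 0; 1 -40 0 0; 1 -40 0 0; 1 -40 0 0; 1 -40 0 0; 1 -25 0 0; 1 -16 0 0; 0 0 0 0",
)

```text
t: 70.08
eef_pos: [0.4545, -0.3498, 0.1019]
tool_rot: [-0.0, 0.738, 0.674, -0.0]
contact_force: [-0.3, -0.0, -3.9]
gripper_width: 0.168
grasp_force: 78.5
```

Request:
carry_out(
  rows="0 0 -20 0; 0 0 -30 0; 0 0 -20 0; 0 0 -10 0; 0 0 -5 0; 0 0 -4 0; 0 0 -3 0; 0 0 -1 0; 0 0 0 0; 0 0 0 0",
)

```text
t: 71.32
eef_pos: [0.4553, -0.3492, 0.0098]
tool_rot: [0.0, 0.738, 0.675, 0.0]
contact_force: [1.0, -0.4, -4.5]
gripper_width: 0.165
grasp_force: 78.3
```

Request:
carry_out(
  rows="0 0 -1.5 0; 0 0 -1 0; 0 0 -1 0; 0 0 0 0; 0 0 0 0",
)

```text
t: 71.95
eef_pos: [0.4552, -0.3491, 0.0061]
tool_rot: [-0.0, 0.738, 0.675, -0.0]
contact_force: [0.1, 0.6, -4.1]
gripper_width: 0.169
grasp_force: 78.5
```

Request:
carry_out(
  rows="0 0 -0.5 0; 0 0 -0.4 0; 0 0 0 0; 0 0 0 0",
)

```text
t: 72.45
eef_pos: [0.4552, -0.3492, 0.0061]
tool_rot: [-0.0, 0.738, 0.675, 0.0]
contact_force: [-1.5, 3.1, 6.1]
gripper_width: 0.169
grasp_force: 80.2
```

Request:
carry_out(
  rows="0 0 0 0; 0 0 0 0; 0 0 0 0; 0 0 20 0; 0 0 30 0; 0 0 40 0; 0 0 50 0; 0 0 40 0; 0 0 0 0",
  claw=48,
)

```text
t: 73.58
eef_pos: [0.4566, -0.351, 0.1894]
tool_rot: [0.003, 0.738, 0.675, 0.001]
contact_force: [0.3, 0.1, -1.0]
gripper_width: 0.564
grasp_force: 0.0
```

Request:
carry_out(
  rows="10 15 0 0; 18 30 0 0; 24 40 0 0; 24 40 0 0; 24 40 0 0; 24 40 0 0; 24 40 0 0; 15 25 0 0; 0 0 0 0; 0 0 0 0",
  claw=0,
)

```text
t: 74.82
eef_pos: [0.6171, -0.0794, 0.1844]
tool_rot: [-0.0, 0.738, 0.675, -0.001]
contact_force: [-0.5, -1.0, 0.2]
gripper_width: 0.001
grasp_force: 0.0
```

```bash
python3 row.py
python3 - <<'E'
from h import *
o=get_obs(); print(o["eef_pos"],w2j(o["eef_pos"])*1000,o["gripper_width"])
c=get("wrist"); 
hsv=cv2.cvtColor(c["img"],cv2.COLOR_BGR2HSV)
for n in("top","scene","wrist"):
    cc=c if n=="wrist" else get(n)
    for t,z in(("tab_face",.036),("square",0),("square_face",.018)):
        for d in place_of(n,t)[:1]: p=px2w(cc,d["centre"],z); print(n,t,round(d["confidence"],2),p.round(3)[:2],(w2j(p)*1000).round(1))
E
```

```text
[ 0.61718143 -0.08035553  0.18502206]
0.94 [186.  28.] 0.018 world [0.5397 0.0883] jig [ 0.8 67.6] 1.02
0.83 [180.  81.] 0.018 world [0.5345 0.034 ] jig [ 0.4 13.1] 1.02
0.74 [183. 139.] 0.018 world [ 0.5295 -0.0216] jig [  0.3 -42.8] 1.2
0.64 [194.   1.] 0.018 world [0.5544 0.1138] jig [13.2 94.4] 4.0
[ 0.61718143 -0.08035553  0.18502206] [ 92.78217711 -93.54637241] 0.0030464059188641157
top square 0.95 [ 0.46  -0.348] [ -40.4 -373.7]
top square_face 0.69 [ 0.479 -0.344] [ -21.6 -368.6]
scene tab_face 0.7 [ 0.621 -0.061] [ 94.9 -73.5]
scene square 0.94 [ 0.455 -0.349] [ -44.9 -375.7]
scene square_face 0.55 [ 0.458 -0.364] [ -41.  -390.2]
wrist tab_face 0.55 [ 0.618 -0.059] [ 92.1 -71.7]
```

Request:
carry_out(
  rows="2 -1 -40 0; 0 0 -40 0; 0 0 -35 0; 0 0 -25 0; 0 0 -15 0; 0 0 -10 0; 0 0 -8 0; 0 0 -4 0; 0 0 0 0; 0 0 0 0",
)

```text
t: 76.78
eef_pos: [0.6205, -0.0802, 0.0087]
tool_rot: [0.0, 0.738, 0.675, 0.0]
contact_force: [-0.2, -0.4, 0.3]
gripper_width: -0.001
grasp_force: 0.0
```

Request:
carry_out(
  rows="0.5 6 0 0; 0.6 6 0 0; 0.6 6 0 0; 0.6 6 0 0; 0.6 6 0 0; 0.6 6 0 0; 0 0 0 0",
)

```text
t: 77.65
eef_pos: [0.6234, -0.0454, 0.0084]
tool_rot: [0.001, 0.738, 0.675, -0.001]
contact_force: [-1.0, -4.3, 0.8]
gripper_width: -0.002
grasp_force: 2.2
```

Request:
carry_out(
  rows="0.8 9 0 0; 0.8 9 0 0; 0.8 9 0 0; 0.8 9 0 0; 0.8 9 0 0; 0.8 9 0 0; 0.8 9 0 0; 0.8 9 0 0; 0.4 5 0 0; 0 0 0 0",
)

```text
t: 78.9
eef_pos: [0.6302, 0.0314, 0.0084]
tool_rot: [0.001, 0.738, 0.675, -0.001]
contact_force: [-2.1, -5.0, 2.0]
gripper_width: -0.002
grasp_force: 2.4
```

Request:
carry_out(
  rows="0.2 2 0 0; 0.2 2 0 0; 0.2 2 0 0; 0 0 0 0; 0 0 0 0",
)

```text
t: 79.53
eef_pos: [0.6306, 0.0364, 0.0084]
tool_rot: [0.001, 0.738, 0.674, -0.001]
contact_force: [-1.3, -7.8, 1.9]
gripper_width: -0.002
grasp_force: 3.3
```

Request:
carry_out(
  rows="0.1 1.5 0 0; 0.1 1.5 0 0; 0 0 0 0; 0 0 0 0",
)

```text
t: 80.03
eef_pos: [0.6308, 0.0393, 0.0084]
tool_rot: [0.001, 0.738, 0.674, -0.001]
contact_force: [-1.4, -7.1, 1.1]
gripper_width: -0.001
grasp_force: 3.5
```

Request:
carry_out(
  rows="0.1 1.5 0 0; 0 0 0 0; 0 0 0 0",
)

```text
t: 80.4
eef_pos: [0.6309, 0.0407, 0.0084]
tool_rot: [0.001, 0.738, 0.674, -0.001]
contact_force: [-0.8, -6.1, 0.8]
gripper_width: -0.003
grasp_force: 3.5
```

Request:
carry_out(
  rows="0.1 1.5 0 0; 0 0 0 0; 0 0 0 0",
)

```text
t: 80.78
eef_pos: [0.6311, 0.0422, 0.0084]
tool_rot: [0.001, 0.738, 0.674, -0.001]
contact_force: [-1.6, -6.7, 1.7]
gripper_width: -0.003
grasp_force: 3.5
```

Request:
carry_out(
  rows="0.1 1.5 0 0; 0 0 0 0; 0 0 0 0",
)

```text
t: 81.15
eef_pos: [0.6311, 0.0425, 0.0085]
tool_rot: [0.002, 0.739, 0.674, -0.001]
contact_force: [-0.6, -9.3, 0.6]
gripper_width: 0.002
grasp_force: 4.6
```

Request:
carry_out(
  rows="0.2 2 0 0; 0 0 0 0; 0 0 0 0",
)

```text
t: 81.53
eef_pos: [0.6311, 0.0425, 0.0085]
tool_rot: [0.003, 0.739, 0.674, -0.002]
contact_force: [-1.8, -12.7, 0.7]
gripper_width: 0.006
grasp_force: 6.4
```

Request:
carry_out(
  rows="0.2 2 0 0; 0 0 0 0; 0 0 0 0",
)

```text
t: 81.9
eef_pos: [0.6311, 0.0425, 0.0085]
tool_rot: [0.003, 0.74, 0.673, -0.003]
contact_force: [-1.4, -15.9, 0.2]
gripper_width: 0.002
grasp_force: 8.3
```

The end stop is firm, so the gauge is home. Back off, rise and verify.

Request:
carry_out(
  rows="-0.7 -8 0 0; -0.9 -10 0 0; 0 0 20 0; 0 0 40 0; 0 0 50 0; 0 0 50 0; 0 -20 40 0; -10 -30 0 0; -20 -30 0 0; 0 0 0 0",
)

```text
t: 83.15
eef_pos: [0.5991, -0.0504, 0.2101]
tool_rot: [0.0, 0.739, 0.673, 0.001]
contact_force: [-0.3, 0.9, -0.3]
gripper_width: 0.003
grasp_force: 0.0
```

Request:
carry_out(
  rows="-20 -30 20 0; -20 -30 20 0; 0 -20 0 0; 0 0 0 0; 0 0 0 0; 0 0 0 0",
)

```text
t: 83.9
eef_pos: [0.5608, -0.126, 0.2479]
tool_rot: [-0.0, 0.737, 0.676, -0.0]
contact_force: [-0.1, -0.1, -0.4]
gripper_width: 0.001
grasp_force: 0.0
```

```bash
python3 row.py
python3 - <<'E'
from h import *
c=get("wrist"); t=get("top"); a=cv2.resize(c["img"][:260],(560,260)); b=cv2.resize(t["img"][80:310,180:490],(560,340*560//560))
cv2.imwrite("pics/final.png",np.vstack([a,b]))
for n in("cup","glue_gun","square","tab_face"):
    for d in place_of("top",n)[:1]: print(n,np.round(d["centre"]))
E
```

```text
[ 0.56059398 -0.12653428  0.24794754]
0.84 [240.  88.] 0.018 world [ 0.529 -0.022] jig [ -0.2 -43.1] 0.61
0.82 [242.  40.] 0.018 world [0.5345 0.0337] jig [ 0.3 12.8] 1.11
0.62 [246.   8.] 0.018 world [0.5392 0.0935] jig [-0.3 72.7] 2.55
cup [234. 134.]
glue_gun [332. 134.]
square [432. 241.]
tab_face [286. 175.]
```

View pics/final.png

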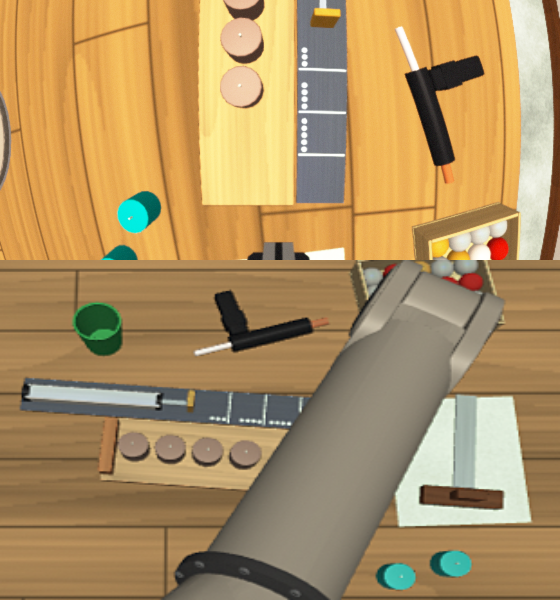

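The picture shows four candles upright in a row, evenly spaced from the end block. The square lies flat with its stock on the paper at (460,497), the tab is fully in at (190,399), and the cup and glue gun are where they were.

```bash
python3 -c "
from station import *
print(hand_in())"
```

```text
the job is handed in; nothing more can be done
None
```

The job is handed in: four candles stand upright and evenly spaced along the board, set against the square with the gauge at the 4-dot line; the square now lies flat with its stock on the paper, the gauge is pushed to its end stop, and the cup and glue gun were not disturbed.

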